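# Swap the vial carrier on the mixer and refill its gravity lane

### The job

The mixer has finished its batch: lift the carrier off its pins and stand it flat in the shallow grey tray, then take the front carrier out of the sloped roller lane, letting those behind roll down to the stop, and seat it fully down over the mixer's two pins. Then refill the lane from its upper end with the carrier from the bench that is of the same kind - the one whose foot holes would fit the mixer's pins - so that three carriers stand in line again; leave the carrier with the other hole pattern where it is. Keep the carriers upright, set them down gently, and do not disturb the flask and the small bottle standing by.

Things in the scene. Friction and masses are not known exactly. Their poses are not given: they have to be found in the camera images.
- lane: Gravity flow lane: aluminium rails with free-running rollers, 324 mm long, sloping 0.125 rad down towards the robot to a fixed stop at its front, open at the rear. Origin on the bench below the front slot's centre; x points level up the lane, y across, z up. 67 mm between the rails, which end 8 mm above the rollers; the stop ends 11 mm above them. Carriers run down by themselves
- lane_slot1 (a point): Front slot: where the underside centre of a carrier lies when it rests against the stop, at roller-top height, 46 mm above the bench
- lane_slot2 (a point): Second slot: the same for the second carrier, 94 mm up the slope
- lane_slot3 (a point): Third and last slot, 188 mm up the slope, 69 mm above the bench; 37 mm of run-in between the rails lies behind its carrier
- carrier_1: Vial carrier, first in the lane: dark metal foot 94 (x) x 60 (y) x 8 mm, on it a white block 52 x 52 mm up to 40 mm, four capped vials up to 62 mm; 0.16 to 0.34 kg. Origin: centre of the underside. Grip the block across y, 10 to 38 mm above the underside. One through hole, 11.5 mm wide, in each end of the foot (its ears), at x = +-36.5 mm, y = 0. Lies on the slope
- carrier_2: Vial carrier identical with carrier_1, second in the lane, its foot touching the first
- carrier_3: Vial carrier identical with carrier_1, last in the lane
- done_carrier: Vial carrier identical with carrier_1: the finished one, standing on the mixer's pins at the start
- refill: Vial carrier identical with carrier_1 (one hole in each ear), standing on the bench in one of two places at the right
- other_carrier: Vial carrier for another machine, in the other of these two places: same size and look, but with two holes in each ear, at x = +-36.5 mm, y = +-17 mm, and none in the middle, so it does not go over the mixer's pins
- mixer: Vial mixer: white housing 140 (x) x 90 (y) mm, fixed; aluminium platform 112 x 78 mm on it, top 56 mm above the bench. Two upright dowel pins on the platform at x = +-36.5 mm, y = 0: 8 mm thick, 12 mm high, the upper 4 mm tapered. Origin: centre of the underside; x along the line of the pins. A carrier goes on either way round
- mixer_seat (a point): Middle of the platform's top, between the pins: the underside centre of a seated carrier lies here, its x along the mixer's x
- tray: Shallow grey tray for finished carriers, 150 (x) x 115 (y) mm, walls 4 mm thick and 14 mm high, inner floor 4 mm above the bench; fixed. Origin: centre of the underside
- tray_in (a point): Centre of the tray's inner floor
- spectrophotometer: Beige bench spectrophotometer behind the work, fixed, 422 (x) x 515 (y) x 177 mm high, a small black knob standing out of its front at the left; origin: centre of the underside. Carry things round its front or above it
- flask: Small conical flask, 65 mm wide, 84 mm high, a bystander at the back right; origin: centre of the underside
- oil: Small white reagent bottle with a screw cap, 48 mm wide, 112 mm high, a bystander at the right; origin: centre of the underside

How it is judged:
By the outcome, as a careful person would: the job done as asked, in the order asked, and still so for the second after the job is handed in, with the robot touching nothing.
It also fails if it takes over 72 s, if anything falls off the work surface, if the arm or the gripper's body presses on something with over 40 N, if the wrist force passes 120 N, or if a joint passes its speed limit or range.

### The arm

A 6-joint arm with a two-finger parallel gripper is mounted at the origin on a cart in front of the work surface, level with it; the furniture and walls round the work are solid. World frame = base frame: x ahead of the robot, y to its left, z up, the work surface at z = 0. Lengths are in mm, angles in rad, forces in N, time in s.
With the tool pointing down it reaches from about 200 to 875 mm from the base axis. Payload 3.4 kg.
Tool frame: the origin (TCP) lies at the very end of the fingers, on their centre line; the grasp point (between the pads) lies 19 mm behind it; z points along the fingers, y is the direction in which the jaws open and shut (so a half turn about z gives the same grasp; the last joint's range is limited). The gripper opens to 94 mm and grips with 3 to 60 N. Pads are 16 mm wide; open, the fingers measure 119 mm over their backs; the gripper's body (75 mm by 177 mm) begins 78 mm behind the grasp point.
Start: joints at [1.205, 0.276, 1.505, -0, 1.361, -0.121], TCP at [139.374, 557.889, 205.493] pointing down, gripper open.
Joint ranges: [-2.89, 2.89], [-0.75, 2.08], [0.22, 2.7], [-1.18, 4.32], [0.11, 2.71], [-2.7, 2.7]. Speed limits (rad/s): [2.57, 2.57, 3.14, 3.14, 3.14, 3.14].

### API

Orientations are given as a unit quaternion [x, y, z, w].
In Python, from cell import r gives the robot as it stands. The module is installed in compiled form; this text tells all that it offers.
- The arm moves only by the shell command python3 -m inch 'ROWS' [FORCE]. ROWS is JSON, a list of rows, each a list of 7 numbers: the shift along the tool's x, y, z in m, then the turn, a rotation vector about the tool's x, y, z in rad, then the opening in per cent of the stroke, from 0 (shut) to 100 (fully open). A call has 1 to 20 rows; each row is the pose to reach, as a shift and turn from the pose commanded when the call began, along the tool's axes at that moment; what a row does not reach only later rows make up. A row lasts 1/12 s, in which the tool goes at most 41.7 mm and 7.16 degrees, less where a joint would pass 70% of its speed; a pose out of reach is approached as far as the arm can. A call with a gripper value outside its range is refused whole. The fingers move at their own pace and stop on an object; FORCE is the grip in N (left out, the last holds). Time passes only in rows, so rows that repeat a pose let the fingers close. It gives the time, the measured TCP pose, the force and the opening at its end, in the units of the state.
- r.get_state(): the state, without advancing time (a new reading comes with each control period).
- r.get_image(name): name is "scene" or "top"; returns a dict with "img" (480x640x3 uint8, blue, green, red), "K" (3x3 intrinsics, pixels), "R" (3x3) and "t" (3): a world point X has camera coordinates R X + t. Camera axes: x right, y down, z forward; pixel columns grow to the right and rows downward; lengths in mm; the calibration is good to about 2 mm. A picture is of the moment at which its call begins. There is no depth.
- r.finish_job(): hands the job in, once; it reports no verdict.
Trained networks look in a picture, given as the dict that the camera call returned (one of the last four; its "shot" number tells which), for a name from the list of things; names that differ only in an ending like _2 or _b are one class to them, and where a whole thing is asked for, a point or a joint stands for the part that bears it (a point fixed in the world has none). Each returns a list of dicts, best first, with "confidence" (0 to 1); they miss things now and then, are a little off and sometimes report something else, mostly with a low value. They report only what shows in the picture. A call takes as long as a camera call.
- r.masks_of(picture, label): "region" (480x640 bool, what is visible of it) and "bbox" ([left, top, width, height] in pixels, round what is visible of it).
The state is a dict: "t": time; "joints": joint angles; "dq": joint speeds; "effort": joint torques, N m; "eef_pos": TCP position; "orientation": TCP orientation; "wrist_force": force on the tool from outside, world axes, zero at the start; "ft_torque": the same for the moment, N m; "width": finger opening in mm.
Only numpy, scipy, OpenCV 4.12 (cv2) and the standard library are available. Lean on these libraries where they do the work, as an engineer would, in place of code of your own. Each camera call takes 0.05 s, during which the arm holds its last target.

## Working session

There is one attempt and no reset: what is moved stays moved. The work goes in short steps, Python scripts to look and compute and a shell command to move; the robot and the scene stay as the last step left them, time stands still between calls to the robot, and variables do not carry over. Pictures are saved under pics/ and viewed, and the job is handed in when it is done.

```bash
ls; mkdir -p pics; python3 - <<'E'
from cell import r
import cv2
print(r.get_state())
for n in ("scene","top"):
    d=r.get_image(n); cv2.imwrite(f"pics/{n}0.png",d["img"]); print(n,d["K"],d["R"],d["t"],d.get("shot"))
E
```

```text
pics
{'t': 0.0, 'joints': array([ 1.20497028e+00,  2.76594394e-01,  1.50610374e+00, -3.11819655e-05,
        1.36066993e+00, -1.20995634e-01]), 'dq': array([0.0002144 , 0.00083557, 0.00101191, 0.00224158, 0.00015942,
       0.00109643]), 'effort': array([-3.25837455e-04, -4.04583693e+01, -2.37219375e+01,  7.00450782e-02,
        3.46614083e-02, -1.06520674e-04]), 'eef_pos': array([139.19154706, 557.33169496, 204.61678711]), 'orientation': array([ 1.22106405e-01,  9.92516618e-01, -8.65207346e-04, -1.99152915e-04]), 'wrist_force': array([-0.51886822, -0.11431126,  0.09225176]), 'ft_torque': array([ 0.01784934, -0.03377676,  0.02383946]), 'width': 93.76313572071187}
scene [[592.64019671   0.         316.72305026]
 [  0.         592.64019671 242.56608193]
 [  0.           0.           1.        ]] [[ 0.73922615 -0.6733745  -0.01055849]
 [-0.31233283 -0.32890267 -0.89121896]
 [ 0.5966514   0.66211013 -0.45345042]] [-457.86199455  239.86915149 1220.78916589] 1
top [[610.38074671   0.         320.91817733]
 [  0.         610.38074671 245.93136824]
 [  0.           0.           1.        ]] [[-0.03230278 -0.99946434 -0.00525071]
 [-0.97607052  0.03267612 -0.21498516]
 [ 0.21504157 -0.00181956 -0.9766032 ]] [ -19.59357414  584.8683893  1535.97918214] 2
```

View pics/scene0.png

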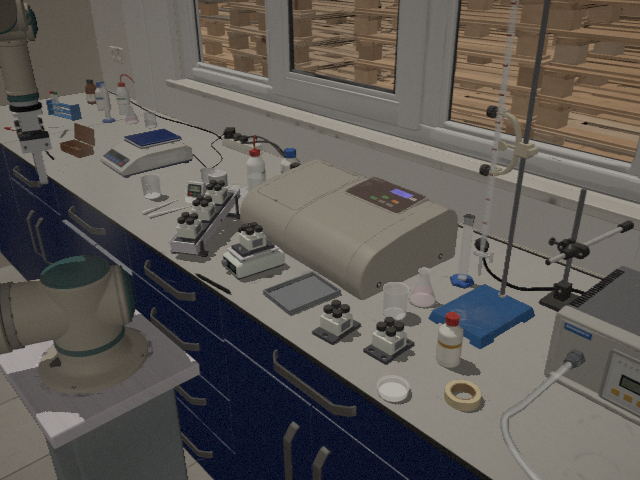

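View pics/top0.png

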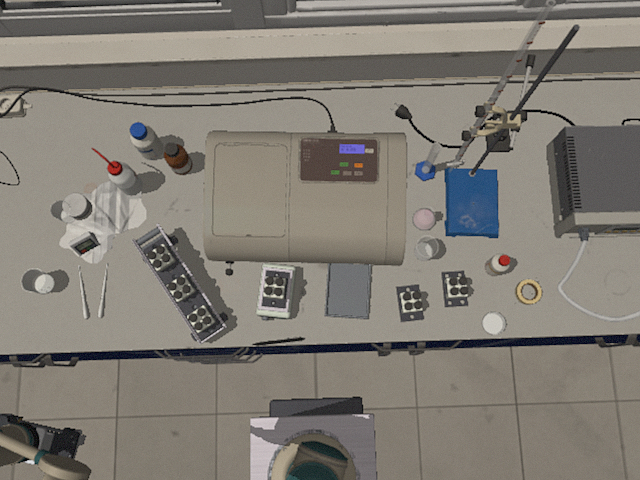

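The views show the lane at top-image (180,285), running down to the right, with the mixer at (277,290) and the tray at (348,290). The two bench carriers are at (410,302) and (456,288), and the bystanders stand to the right. Next I'll zoom in and run the networks.

```bash
cat > h.py <<'E'
import numpy as np, cv2
from scipy.spatial.transform import Rotation as Ro
def ray(d,u,v,z):
    K,R,t=map(np.asarray,(d["K"],d["R"],d["t"]))
    w=R.T@np.linalg.solve(K,[u,v,1.]); c=-R.T@t
    s=(z-c[2])/w[2]; return c+s*w
def proj(d,X):
    p=np.asarray(d["K"])@(np.asarray(d["R"])@np.asarray(X,float)+d["t"]); return p[:2]/p[2]
def st(r):
    s=r.get_state(); 
    R=Ro.from_quat(s["orientation"])
    print("t",round(s["t"],2),"p",s["eef_pos"].round(1),"w",round(s["width"],1),"F",s["wrist_force"].round(1),"M",s["ft_torque"].round(2),"\nq",s["joints"].round(3),"x-axis",R.as_matrix()[:,0].round(4),"z-axis",R.as_matrix()[:,2].round(4))
    return s,R
E
python3 - <<'E'
from cell import r
from h import *
im={n:r.get_image(n) for n in("top","scene")}
import pickle; pickle.dump(im,open("im0.pkl","wb"))
for n,d in im.items():
  for l in ["lane","carrier_1","done_carrier","refill","other_carrier","mixer","tray","flask","oil","spectrophotometer"]:
    for m in r.masks_of(d,l)[:6]:
        ys,xs=np.nonzero(m["region"]); 
        print(n,l,round(m["confidence"],2),m["bbox"],xs.mean().round(1),ys.mean().round(1),cv2.minAreaRect(np.c_[xs,ys].astype(np.float32)) if n=="top" else "")
t=im["top"]["img"]
cv2.imwrite("pics/ta.png",cv2.resize(t[220:350,125:255],None,fx=4.5,fy=4.5,interpolation=cv2.INTER_CUBIC))
cv2.imwrite("pics/tb.png",cv2.resize(t[250:330,245:385],None,fx=5.5,fy=5.5,interpolation=cv2.INTER_CUBIC))
cv2.imwrite("pics/tc.png",cv2.resize(t[255:335,385:485],None,fx=7,fy=7,interpolation=cv2.INTER_CUBIC))
s=im["scene"]["img"]
cv2.imwrite("pics/sc.png",cv2.resize(s[295:365,305:425],None,fx=6.5,fy=6.5,interpolation=cv2.INTER_CUBIC))
cv2.imwrite("pics/sa.png",cv2.resize(s[165:285,160:300],None,fx=5,fy=5,interpolation=cv2.INTER_CUBIC))
E
```

```text
top lane 0.86 [130.6, 223.3, 98.7, 121.2] 176.9 279.5 ((180.95852661132812, 281.97528076171875), (124.12321472167969, 40.194332122802734), 57.339088439941406)
top lane 0.41 [397.4, 285.3, 24.5, 35.0] 409.2 302.5 ((409.4356384277344, 302.3564453125), (34.62729263305664, 22.686847686767578), 84.2894058227539)
top carrier_1 0.82 [146.2, 235.9, 36.2, 44.9] 161.4 257.2 ((161.54306030273438, 257.2969970703125), (36.47229766845703, 23.64411163330078), 56.97612762451172)
top carrier_1 0.71 [181.8, 297.3, 40.2, 41.7] 201.3 317.7 ((201.47683715820312, 317.6914367675781), (35.9533576965332, 24.248762130737305), 57.094757080078125)
top carrier_1 0.65 [164.2, 265.9, 35.3, 42.1] 181.7 287.8 ((181.86297607421875, 287.7529602050781), (37.171566009521484, 24.72880744934082), 57.80426788330078)
top done_carrier 0.74 [261.5, 272.1, 26.4, 35.1] 274.6 288.3 ((274.5846252441406, 288.32305908203125), (23.31852912902832, 36.466209411621094), 7.125016689300537)
top refill 0.75 [395.0, 283.0, 26.5, 40.1] 409.2 302.1 ((409.199951171875, 302.4000244140625), (37.33523941040039, 23.47594451904297), 81.86989593505
[... 1164 characters left out ...]
 0.94 [174.1, 211.9, 33.9, 32.1] 189.1 228.2 
scene carrier_1 0.73 [206.6, 178.7, 27.9, 32.6] 217.8 193.2 
scene carrier_1 0.56 [189.7, 196.0, 29.6, 30.6] 204.5 209.3 
scene done_carrier 0.88 [232.5, 221.9, 46.0, 32.8] 251.8 239.9 
scene refill 0.77 [314.5, 299.0, 47.9, 43.9] 335.4 322.5 
scene other_carrier 0.62 [363.8, 319.4, 48.9, 43.1] 387.9 340.8 
scene other_carrier 0.34 [169.4, 188.8, 72.4, 69.4] 208.2 228.3 
scene mixer 0.67 [219.3, 242.9, 67.0, 38.0] 252.0 261.5 
scene mixer 0.61 [173.4, 192.2, 67.8, 64.8] 207.2 229.8 
scene tray 0.65 [261.5, 269.6, 78.1, 44.1] 301.0 292.1 
scene flask 0.98 [410.2, 267.1, 23.8, 37.8] 422.1 289.8 
scene oil 0.68 [435.9, 313.8, 28.1, 54.8] 449.2 341.1
```

View pics/ta.png

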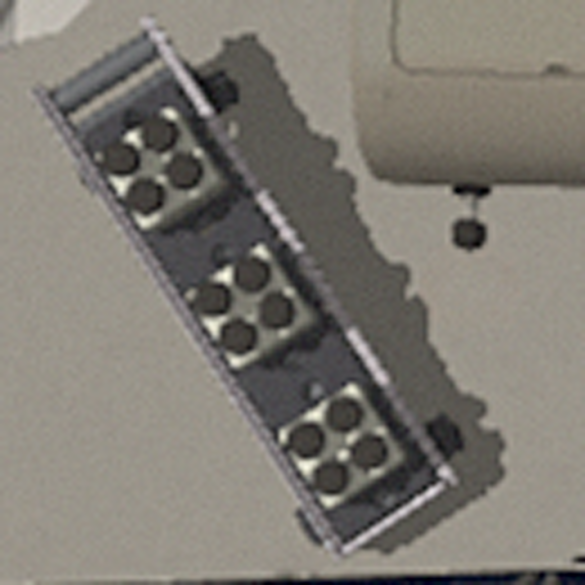

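View pics/tb.png

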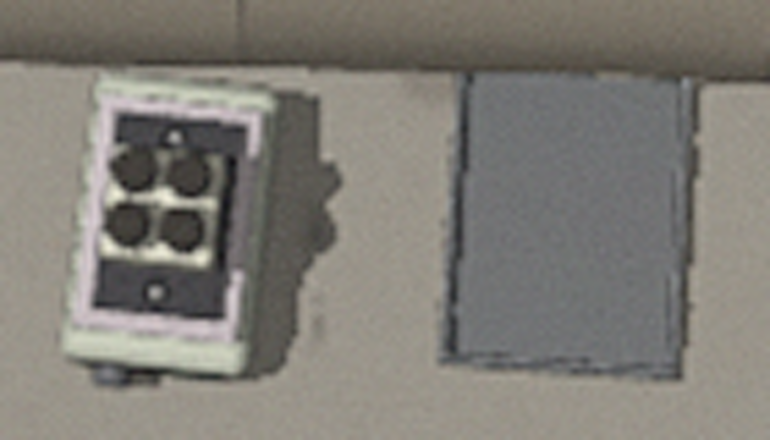

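View pics/tc.png

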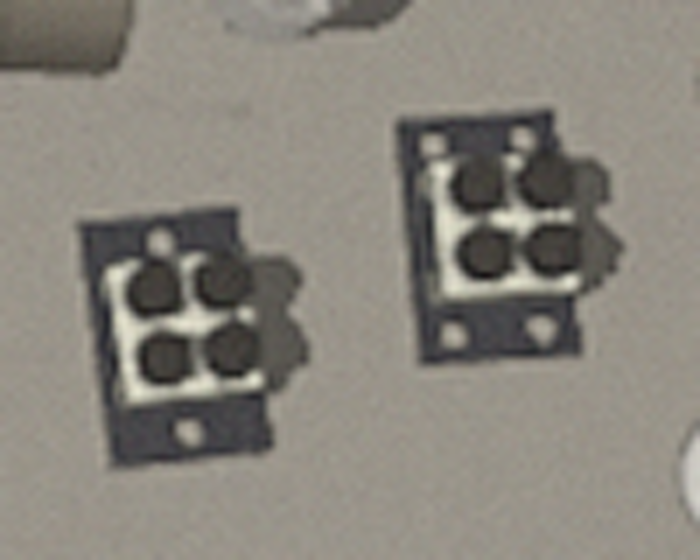

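View pics/sc.png

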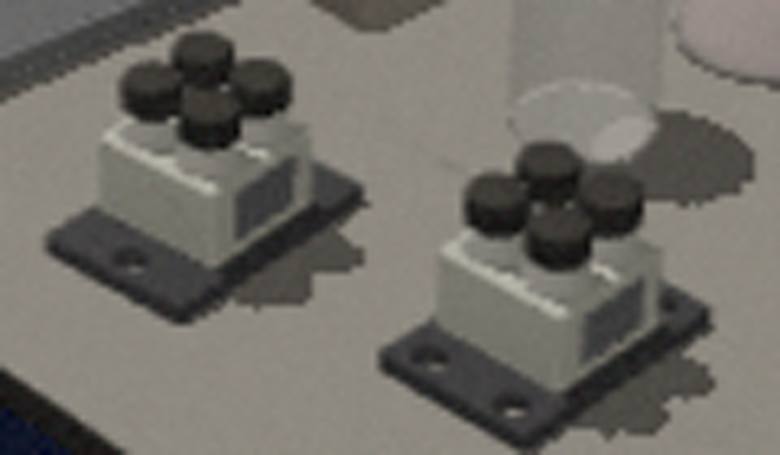

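View pics/sa.png

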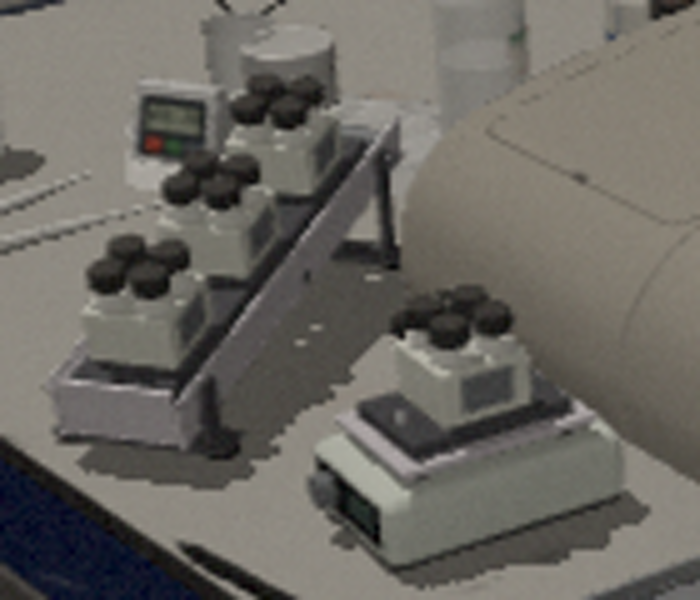

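The left bench carrier, at about (410,302), has one hole per ear, so it's the refill. The right one has two holes per ear. Next I fit the poses from picked features and overlay them to check.

```bash
cat > fit.py <<'E'
from h import *
import pickle
from scipy.optimize import least_squares
im=pickle.load(open("im0.pkl","rb"))
T=im["top"];S=im["scene"]
def px(pts,off,sc): return [((a+.5)/sc-.5+off[0],(b+.5)/sc-.5+off[1]) for a,b in pts]
c=np.cos;s=np.sin
def Rz(a): return np.array([[c(a),-s(a),0],[s(a),c(a),0],[0,0,1]])
def Ry(a): return np.array([[c(a),0,s(a)],[0,1,0],[-s(a),0,c(a)]])
sp=13.
def caps(sp): return np.array([[i*sp,j*sp,62] for i in(1,-1) for j in(1,-1)])
foot=np.array([[i*47,j*30,8] for i in(1,-1) for j in(1,-1)])
# order: far-left, far-right, near-left, near-right  (x+ = away, y+ = left)
a=lambda p:px(p,(125,220),4.5); b=lambda p:px(p,(245,250),5.5); cc=lambda p:px(p,(385,255),7)
done_caps=b([(134,169),(191,175),(129,224),(183,229)])
pins=b([(176,137),(155,292)])
done_foot=b([(120,113),(248,122),(92,305),(220,320)])
ref_caps=cc([(155,288),(224,282),(164,357),(232,348)]); ref_foot=cc([(80,222),(238,208),(113,467),(272,450)])
oth_caps=cc([(480,184),(547,180),(487,252),(555,249)]); oth_foot=cc([(398,122),(552,110),(421,364),(582,354)])
L1=a([(306,440),(344,413),(332,478),(371,451)])
L2=a([(211,298),(251,273),(238,335),(277,311)])
L3=a([(121,159),(160,133),(146,196),(186,171)])
def flat(p,z): return lambda X:(Rz(p[2])@np.asarray(X,float).T).T+[p[0],p[1],z]
def carr(p,z,sp): f=flat(p,z); return f
def lane(p): return lambda k:(lambda X:((Rz(p[2])@(Ry(-.125)@(np.asarray(X,float)+[94*k,0,0]).T)).T+[p[0],p[1],46]))
def res(f,X,uv,d=T): return np.array([proj(d,q) for q in f(X)]).ravel()-np.array(uv).ravel()
def solve(fun,x0,n):
    o=least_squares(fun,x0,loss="soft_l1"); print(n,o.x.round(4),"rms",np.sqrt((np.array(o.fun)**2).mean()).round(2)); return o.x
R0=ray(T,410,302,30); O0=ray(T,456,288,30); D0=ray(T,274,288,90)
ref=solve(lambda p:np.r_[res(flat(p,0),caps(p[3]),ref_caps),res(flat(p,0),foot,ref_foot)],[R0[0],R0[1],0,13],"refill")
oth=solve(lambda p:np.r_[res(flat(p,0),caps(p[3]),oth_caps),res(flat(p,0),foot,oth_foot)],[O0[0],O0[1],0,13],"other")
don=solve(lambda p:np.r_[res(flat(p,56),caps(p[3]),done_caps),res(flat(p,56),foot,done_foot)],[D0[0],D0[1],0,13],"done")
pin=solve(lambda p:res(flat(p,56),[[36.5,0,11],[-36.5,0,11]],pins),[D0[0],D0[1],0],"pins")
L0=ray(T,202,318,90)
ln=solve(lambda p:np.r_[tuple(res(lane(p)(k),caps(p[3]),u) for k,u in enumerate((L1,L2,L3)))],[L0[0],L0[1],.5,13],"lane")
tr=b([(443,362),(683,378),(697,78)])
print("tray corners",[ray(T,*u,14).round(0) for u in tr])
bx=np.array([[i*26,j*26,z] for z in(8,40) for i in(1,-1) for j in(1,-1)])
fx=np.array([[i*47,j*30,z] for z in(0,8) for i in(1,-1) for j in(1,-1)])
def draw(d,img,f,X,col):
    for q in f(X):
        u=proj(d,q); cv2.circle(img,tuple(int(round(v*8*4)) for v in u+.375),28,col,1,cv2.LINE_AA,5)
def overlay(extra=()):
  for n,d,crops in(("top",T,((125,220,130,130),(245,250,140,80),(385,255,100,80))),("scene",S,((160,165,140,120),(305,295,120,70)))):
    g=cv2.resize(d["img"],None,fx=4,fy=4,interpolation=cv2.INTER_CUBIC)
    def D(f,X,col):
        for q in f(X):
            u=(proj(d,q)+.5)*4-.5; cv2.circle(g,tuple(int(v*16) for v in u),32,col,-1,cv2.LINE_AA,4)
    for f in [flat(ref,0),flat(oth,0),flat(don,56)]+[lane(ln)(k) for k in range(3)]:
        D(f,caps(13.),(0,0,255)); D(f,fx,(0,255,0)); D(f,bx,(255,200,0))
    D(flat(pin,56),[[36.5,0,12],[-36.5,0,12]],(255,0,255))
    D(flat(pin,56),[[i*56,j*39,0] for i in(1,-1) for j in(1,-1)],(0,255,255))
    for i,(x,y,w,h_) in enumerate(crops): cv2.imwrite(f"pics/ov_{n}{i}.png",g[y*4:(y+h_)*4,x*4:(x+w)*4])
if __name__=="__main__": overlay()
E
python3 fit.py
```

```text
refill [ 4.340440e+02 -2.692502e+02  7.020000e-02  1.259270e+01] rms 0.17
other [ 4.680398e+02 -3.908104e+02  3.020000e-02  1.263780e+01] rms 0.15
done [ 4.745623e+02  8.235070e+01 -1.474000e-01  1.260060e+01] rms 0.3
pins [ 4.748387e+02  8.385420e+01 -1.501000e-01] rms 0.1
lane [405.8781 272.1699   0.5677  12.7415] rms 0.18
tray corners [array([407., -44.,  14.]), array([ 395., -159.,   14.]), array([ 541., -173.,   14.])]
```

```bash
cd pics; python3 -c "
import cv2,numpy as np
a=cv2.imread('ov_top0.png');b=cv2.imread('ov_scene0.png')
b=cv2.resize(b,(520,446));c=np.zeros((520,1040,3),np.uint8);c[:a.shape[0],:520]=a[:520];c[:446,520:]=b
cv2.imwrite('ovA.png',cv2.resize(c,(800,400)))
a=cv2.imread('ov_top1.png');b=cv2.imread('ov_top2.png');print(a.shape,b.shape)
c=np.zeros((600,560,3),np.uint8);c[:320,:560]=a;d=cv2.resize(b,None,fx=.85,fy=.85);c[325:325+d.shape[0],:d.shape[1]]=d[:];cv2.imwrite('ovB.png',c)"
```

```text
(320, 560, 3) (320, 400, 3)
```

View pics/ovB.png

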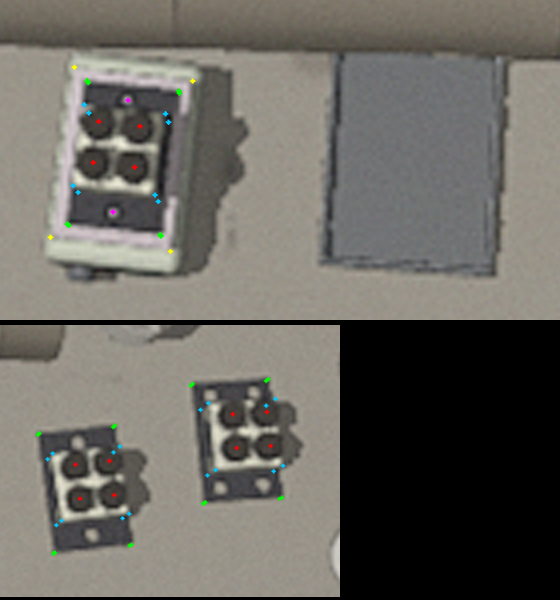

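View pics/ov_scene0.png

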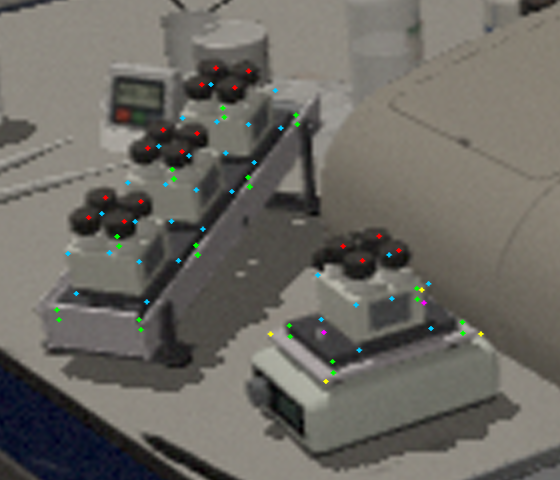

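View pics/ov_top0.png

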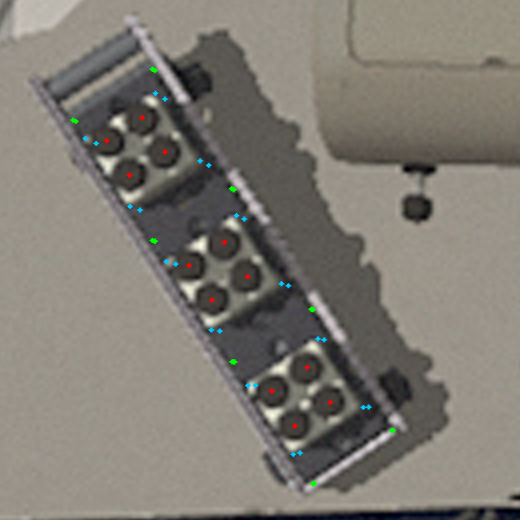

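View pics/ov_scene1.png

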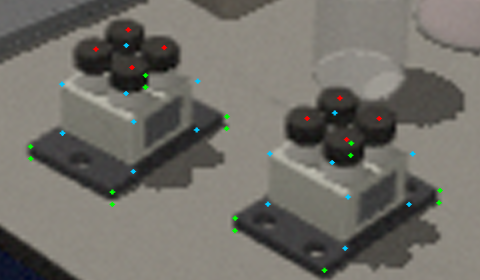

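Both overlays agree to within about a pixel. Now I compute the spectrophotometer clearance and the moves.

```bash
cat >> h.py <<'E'
POSES={"done":(474.7,83.1,56,-.149,0),"tray":(475,-109,4,-.10,0),"refill":(434.0,-269.3,0,.070,0),
"s1":(405.9,272.2,46,.568,.125)}
def carrierR(yaw,tilt): return Ro.from_euler("z",yaw)*Ro.from_euler("y",-tilt)
def go(r,xyz,yaw,tilt=0,h=0,along=0,side=0,half=False):
    """TCP target: carrier frame at xyz, TCP at (along,side,h) in that frame"""
    s,R=st(r); C=carrierR(yaw,tilt)
    tgt=np.array(xyz,float)+C.apply([along,side,h])
    Rt=C*Ro.from_matrix(np.diag([1.,-1,-1]) if half else np.diag([-1.,1,-1]))
    sh=R.inv().apply(tgt-s["eef_pos"])/1000; rv=(R.inv()*Rt).as_rotvec()
    print("target",tgt.round(1),"shift",sh.round(4),"rv",rv.round(4),"deg",np.degrees(np.linalg.norm(rv)).round(1))
    return sh,rv
E
python3 - <<'E'
from cell import r
from h import *
import pickle
im=pickle.load(open("im0.pkl","rb"));T=im["top"]
for u,v in[(207,258),(205,135),(403,258),(300,262),(230,270)]: print((u,v),ray(T,u,v,177).round(0),ray(T,u,v,120).round(0),ray(T,u,v,40).round(0))
x,y,z,a,t=POSES["done"]; go(r,(x,y,z),a,t,h=120)
E
```

```text
(207, 258) [538. 238. 177.] [550. 249. 120.] [566. 264.  40.]
(205, 135) [856. 246. 177.] [881. 257. 120.] [915. 272.  40.]
(403, 258) [ 522. -236.  177.] [ 534. -244.  120.] [ 549. -255.   40.]
(300, 262) [521.  13. 177.] [532.  15. 120.] [547.  18.  40.]
(230, 270) [507. 182. 177.] [517. 191. 120.] [532. 203.  40.]
t 1.2 p [139.4 557.9 205.5] w 94.0 F [-0.5  0.   0.1] M [0.03 0.02 0.01] 
q [ 1.205  0.276  1.505  0.     1.361 -0.121] x-axis [-0.9702  0.2424 -0.    ] z-axis [ 0.e+00  1.e-04 -1.e+00]
target [474.7  83.1 176. ] shift [-0.4404 -0.3794  0.0295] rv [ 0.0001  0.     -0.0958] deg 5.5
```

```bash
python3 - <<'E'
import pickle,cv2
im=pickle.load(open("im0.pkl","rb"))
cv2.imwrite("pics/sp.png",cv2.resize(im["scene"]["img"][155:300,235:465],None,fx=3.4,fy=3.4,interpolation=cv2.INTER_CUBIC))
E
```

```text
(no output)
```

View pics/sp.png

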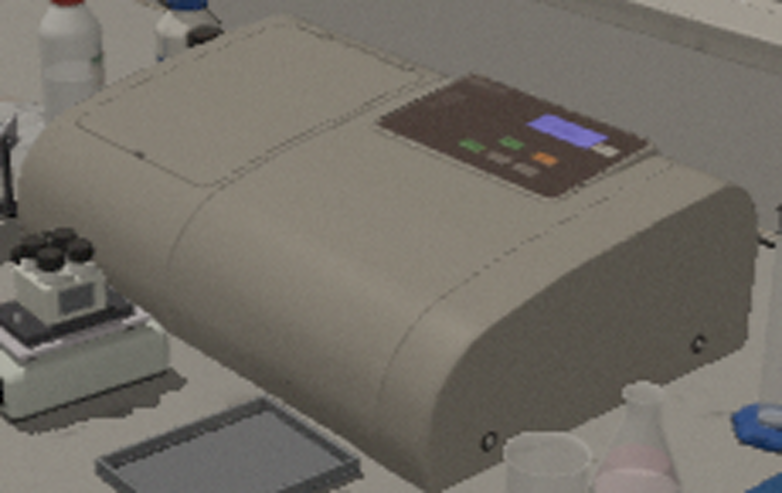

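```bash
python3 -m inch '[[-0.44,-0.379,0.01,0,0,-0.096,100],[-0.44,-0.379,0.02,0,0,-0.096,100],[-0.44,-0.379,0.02,0,0,-0.096,100],[-0.44,-0.379,0.02,0,0,-0.096,100],[-0.44,-0.379,0.02,0,0,-0.096,100],[-0.44,-0.379,0.02,0,0,-0.096,100],[-0.44,-0.379,0.02,0,0,-0.096,100],[-0.44,-0.379,0.02,0,0,-0.096,100],[-0.44,-0.379,0.02,0,0,-0.096,100],[-0.44,-0.379,0.02,0,0,-0.096,100],[-0.44,-0.379,0.02,0,0,-0.096,100],[-0.44,-0.379,0.02,0,0,-0.096,100],[-0.44,-0.379,0.02,0,0,-0.096,100],[-0.44,-0.379,0.02,0,0,-0.096,100],[-0.44,-0.379,0.02,0,0,-0.096,100],[-0.44,-0.379,0.02,0,0,-0.096,100]]'
python3 - <<'E'
from cell import r
from h import *
x,y,z,a,t=POSES["done"]; go(r,(x,y,z),a,t,h=75); go(r,(x,y,z),a,t,h=14)
d=r.get_image("scene"); cv2.imwrite("pics/s1.png",cv2.resize(d["img"][130:290,170:330],None,fx=3.7,fy=3.7,interpolation=cv2.INTER_CUBIC))
p=r.get_state()["eef_pos"]; print(proj(d,p))
E
```

```text
t: 2.53
eef_pos: [475.3, 81.9, 185.2]
orientation: [0.076, 0.997, 0.0, -0.0]
wrist_force: [-0.2, 0.7, -0.2]
width: 94.0
t 2.53 p [475.3  81.9 185.2] w 94.0 F [-0.2  0.7 -0.2] M [ 0.01  0.08 -0.02] 
q [ 0.026  0.15   1.726  0.     1.267 -1.392] x-axis [-9.883e-01  1.524e-01  5.000e-04] z-axis [-5.e-04  3.e-04 -1.e+00]
target [474.7  83.1 131. ] shift [0.0008 0.0011 0.0542] rv [ 0.0002 -0.0005 -0.004 ] deg 0.2
t 2.53 p [475.3  81.9 185.2] w 94.0 F [-0.2  0.7 -0.2] M [ 0.01  0.08 -0.02] 
q [ 0.026  0.15   1.726  0.     1.267 -1.392] x-axis [-9.883e-01  1.524e-01  5.000e-04] z-axis [-5.e-04  3.e-04 -1.e+00]
target [474.7  83.1  70. ] shift [0.0008 0.0011 0.1152] rv [ 0.0002 -0.0005 -0.004 ] deg 0.2
[250.32832632 202.10897545]
```

View pics/s1.png

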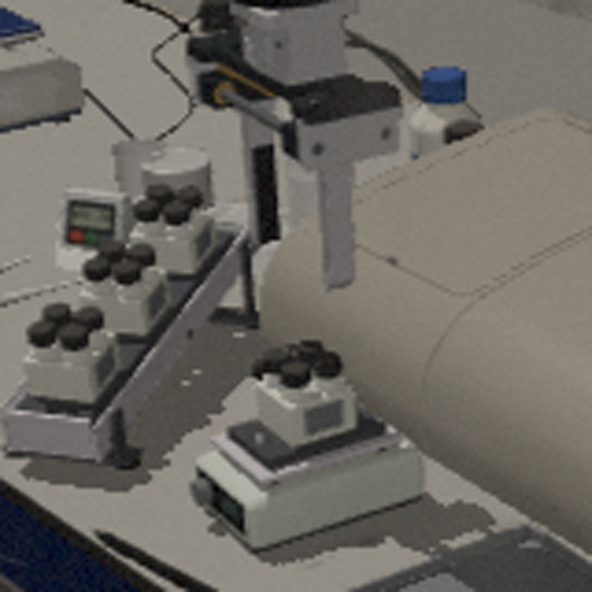

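The gripper is above the done carrier and aligned with it. I descend and grip.

```bash
python3 -m inch '[[0.001,0.001,0.03,0,0,-0.004,100],[0.001,0.001,0.06,0,0,-0.004,100],[0.001,0.001,0.085,0,0,-0.004,100],[0.001,0.001,0.1,0,0,-0.004,100],[0.001,0.001,0.11,0,0,-0.004,100],[0.001,0.001,0.115,0,0,-0.004,100],[0.001,0.001,0.115,0,0,-0.004,100]]'
python3 - <<'E'
from cell import r
from h import *
x,y,z,a,t=POSES["done"]; go(r,(x,y,z),a,t,h=14)
E
```

```text
t: 3.17
eef_pos: [472.0, 86.0, 69.7]
orientation: [0.071, 0.997, 0.0, -0.001]
wrist_force: [-0.1, -0.3, 0.8]
width: 93.9
t 3.17 p [472.   86.   69.7] w 93.9 F [-0.1 -0.3  0.8] M [ 0.01 -0.01  0.06] 
q [ 0.035  0.258  1.907  0.     0.979 -1.394] x-axis [-0.9898  0.1422  0.0024] z-axis [-2.4e-03  3.0e-04 -1.0e+00]
target [474.7  83.1  70. ] shift [-0.0031 -0.0025 -0.0003] rv [-0.     -0.0024  0.0063] deg 0.4
```

```bash
python3 -m inch '[[0,0,0,0,0,0,100],[0,0,0,0,0,0,100]]'
python3 - <<'E'
from cell import r
from h import *
x,y,z,a,t=POSES["done"]; go(r,(x,y,z),a,t,h=14);go(r,(x,y,z),a,t,h=14)
E
```

```text
t: 3.33
eef_pos: [474.1, 85.3, 71.4]
orientation: [0.072, 0.997, 0.0, 0.001]
wrist_force: [0.7, -0.4, 0.3]
width: 93.9
t 3.33 p [474.1  85.3  71.4] w 93.9 F [ 0.7 -0.4  0.3] M [ 0.02 -0.07 -0.01] 
q [ 0.033  0.256  1.904  0.     0.98  -1.394] x-axis [-0.9897  0.1434 -0.0018] z-axis [ 1.9e-03  2.0e-04 -1.0e+00]
target [474.7  83.1  70. ] shift [-0.0009 -0.0021  0.0014] rv [0.0005 0.0018 0.0051] deg 0.3
t 3.33 p [474.1  85.3  71.4] w 93.9 F [ 0.7 -0.4  0.3] M [ 0.02 -0.07 -0.01] 
q [ 0.033  0.256  1.904  0.     0.98  -1.394] x-axis [-0.9897  0.1434 -0.0018] z-axis [ 1.9e-03  2.0e-04 -1.0e+00]
target [474.7  83.1  70. ] shift [-0.0009 -0.0021  0.0014] rv [0.0005 0.0018 0.0051] deg 0.3
```

```bash
cat >> h.py <<'E'
import json,os
def led_get():
    d=json.load(open("led.json")); return np.array(d["p"]),Ro.from_quat(d["q"])
def led_set(p,R): json.dump({"p":list(map(float,p)),"q":list(map(float,R.as_quat()))},open("led.json","w"))
def led_apply(*v):
    p,R=led_get(); v=np.array(v,float); led_set(p+R.apply(v[:3]*1000),R*Ro.from_rotvec(v[3:6]))
def gl(r,xyz,yaw,tilt=0,h=0,along=0,side=0):
    p,R=led_get(); C=carrierR(yaw,tilt)
    tgt=np.array(xyz,float)+C.apply([along,side,h]); Rt=C*Ro.from_matrix(np.diag([-1.,1,-1]))
    sh=R.inv().apply(tgt-p)/1000; rv=(R.inv()*Rt).as_rotvec()
    print("cmd",p.round(1),"target",tgt.round(1),"shift",sh.round(4),"rv",rv.round(4),"deg",np.degrees(np.linalg.norm(rv)).round(1))
E
python3 - <<'E'
from h import *
led_set([139.374,557.889,205.493],Ro.from_euler("z",1.205+.121+np.pi/2)*Ro.from_matrix(np.diag([1.,-1,-1])))
led_apply(-.44,-.379,.02,0,0,-.096); led_apply(.001,.001,.115,0,0,-.004)
x,y,z,a,t=POSES["done"]; gl(None,(x,y,z),a,t,h=14)
E
```

```text
cmd [473.6  84.7  70.5] target [474.7  83.1  70. ] shift [-0.0014 -0.0014  0.0005] rv [0.     0.     0.0042] deg 0.2
```

```bash
python3 -m inch '[[-0.0014,-0.0014,0.0005,0,0,0.0042,100],[-0.0014,-0.0014,0.0005,0,0,0.0042,75],[-0.0014,-0.0014,0.0005,0,0,0.0042,60],[-0.0014,-0.0014,0.0005,0,0,0.0042,50],[-0.0014,-0.0014,0.0005,0,0,0.0042,45],[-0.0014,-0.0014,0.0005,0,0,0.0042,45]]' 15
python3 - <<'E'
from cell import r
from h import *
led_apply(-.0014,-.0014,.0005,0,0,.0042); st(r)
E
```

```text
t: 3.83
eef_pos: [474.8, 83.0, 70.0]
orientation: [0.075, 0.997, 0.0, 0.0]
wrist_force: [0.4, 0.9, -0.2]
width: 63.6
t 3.83 p [474.8  83.   70. ] w 63.6 F [ 0.4  0.9 -0.2] M [-0.01  0.03 -0.06] 
q [ 0.029  0.259  1.904  0.     0.979 -1.393] x-axis [-9.889e-01  1.486e-01 -1.000e-04] z-axis [ 1.e-04  1.e-04 -1.e+00]
```

```bash
python3 -m inch '[[0,0,0,0,0,0,45],[0,0,0,0,0,0,45],[0,0,0,0,0,0,40],[0,0,0,0,0,0,40],[0,0,0,0,0,0,40]]' 25
python3 - <<'E'
from cell import r
from h import *
st(r); gl(r,POSES["tray"][:3],-.10,0,h=100)
E
```

```text
t: 4.25
eef_pos: [474.8, 83.2, 69.9]
orientation: [0.074, 0.997, 0.0, 0.0]
wrist_force: [-0.2, 0.1, 0.5]
width: 51.5
t 4.25 p [474.8  83.2  69.9] w 51.5 F [-0.2  0.1  0.5] M [ 0.07 -0.02 -0.07] 
q [ 0.029  0.259  1.904  0.     0.978 -1.393] x-axis [-0.9889  0.1486 -0.    ] z-axis [ 1.e-04  2.e-04 -1.e+00]
cmd [474.7  83.1  70. ] target [ 475. -109.  104.] shift [-0.0288 -0.1899 -0.034 ] rv [ 0.     0.    -0.049] deg 2.8
```

```bash
python3 -m inch '[[0,0,-0.004,0,0,0,40],[0,0,-0.01,0,0,0,40],[0,0,-0.018,0,0,0,40],[0,0,-0.03,0,0,0,40],[0,0,-0.045,0,0,0,40],[0,0,-0.06,0,0,0,40],[0,0,-0.06,0,0,0,40]]'
python3 - <<'E'
from cell import r
from h import *
led_apply(0,0,-.06,0,0,0); st(r); gl(r,POSES["tray"][:3],-.10,0,h=40,along=-8); gl(r,POSES["tray"][:3],-.10,0,h=14,along=-8)
d=r.get_image("scene"); cv2.imwrite("pics/s2.png",cv2.resize(d["img"][150:330,170:350],None,fx=3.3,fy=3.3,interpolation=cv2.INTER_CUBIC))
E
```

```text
t: 4.83
eef_pos: [477.1, 83.2, 133.2]
orientation: [0.074, 0.997, 0.0, 0.003]
wrist_force: [1.6, 0.3, -0.9]
width: 51.6
t 4.83 p [477.1  83.2 133.2] w 51.6 F [ 1.6  0.3 -0.9] M [-0.04 -0.04  0.02] 
q [ 0.029  0.191  1.812  0.     1.131 -1.393] x-axis [-0.9889  0.1484 -0.0064] z-axis [ 6.5e-03  2.0e-04 -1.0e+00]
cmd [474.7  83.1 130. ] target [ 467.  -108.2   44. ] shift [-0.0208 -0.1903  0.086 ] rv [ 0.     0.    -0.049] deg 2.8
cmd [474.7  83.1 130. ] target [ 467.  -108.2   18. ] shift [-0.0208 -0.1903  0.112 ] rv [ 0.     0.    -0.049] deg 2.8
```

View pics/s2.png

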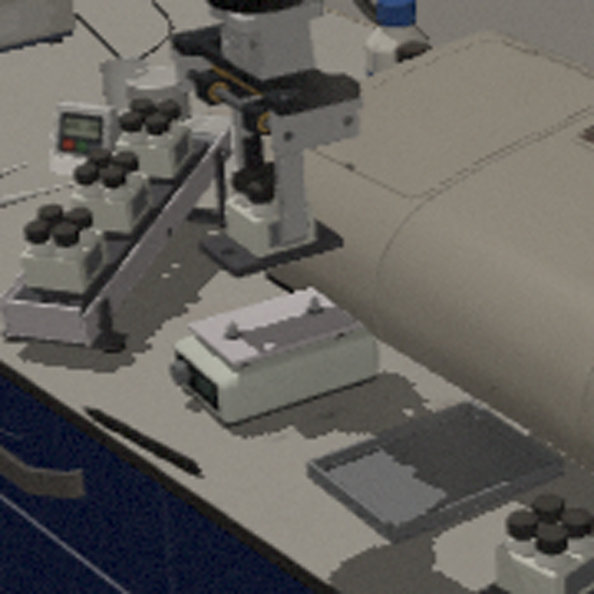

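The carrier is lifted level and both pins are bare, at crop (232,330) and (315,305). Next: carry it to the tray.

```bash
python3 -m inch '[[-0.001,-0.01,0,0,0,-0.01,40],[-0.003,-0.03,0,0,0,-0.02,40],[-0.007,-0.06,0,0,0,-0.03,40],[-0.011,-0.095,0,0,0,-0.049,40],[-0.014,-0.125,0,0,0,-0.049,40],[-0.018,-0.155,0.01,0,0,-0.049,40],[-0.02,-0.175,0.025,0,0,-0.049,40],[-0.0208,-0.187,0.04,0,0,-0.049,40],[-0.0208,-0.1903,0.055,0,0,-0.049,40],[-0.0208,-0.1903,0.07,0,0,-0.049,40],[-0.0208,-0.1903,0.08,0,0,-0.049,40],[-0.0208,-0.1903,0.09,0,0,-0.049,40],[-0.0208,-0.1903,0.098,0,0,-0.049,40],[-0.0208,-0.1903,0.102,0,0,-0.049,40],[-0.0208,-0.1903,0.105,0,0,-0.049,40],[-0.0208,-0.1903,0.105,0,0,-0.049,40]]'
python3 - <<'E'
from cell import r
from h import *
led_apply(-.0208,-.1903,.105,0,0,-.049); st(r)
d=r.get_image("scene"); cv2.imwrite("pics/s3.png",cv2.resize(d["img"][180:330,220:370],None,fx=4,fy=4,interpolation=cv2.INTER_CUBIC))
E
```

```text
t: 6.22
eef_pos: [466.7, -107.9, 24.4]
orientation: [0.05, 0.999, 0.0, -0.0]
wrist_force: [0.4, -0.7, -2.1]
width: 51.5
t 6.22 p [ 466.7 -107.9   24.4] w 51.5 F [ 0.4 -0.7 -2.1] M [-0.    0.01  0.  ] 
q [-0.373  0.315  1.968  0.     0.86  -1.844] x-axis [-0.995   0.0997  0.001 ] z-axis [-1.e-03  5.e-04 -1.e+00]
```

View pics/s3.png

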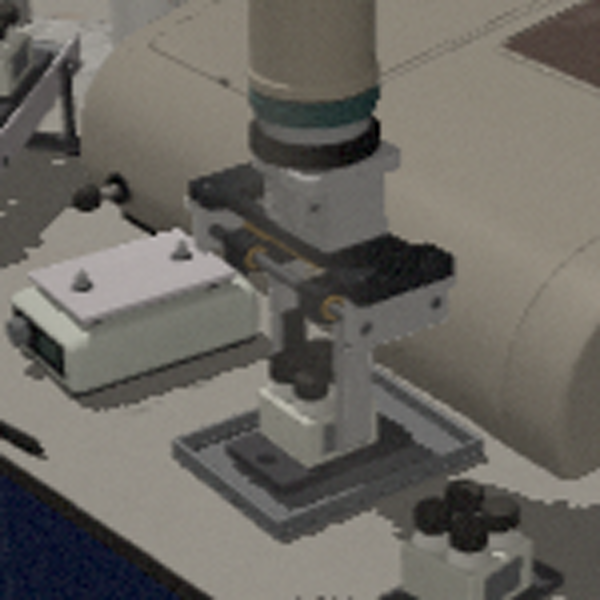

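It hovers about 7 mm above the tray floor, well inside the walls. I lower it gently.

```bash
python3 -m inch '[[0,0,0.002,0,0,0,40],[0,0,0.004,0,0,0,40],[0,0,0.005,0,0,0,40],[0,0,0.006,0,0,0,40],[0,0,0.0065,0,0,0,40],[0,0,0.007,0,0,0,40],[0,0,0.007,0,0,0,40]]'; python3 -c "
from h import *
led_apply(0,0,.007,0,0,0)"
```

```text
t: 6.85
eef_pos: [467.1, -108.2, 18.0]
orientation: [0.05, 0.999, 0.0, 0.0]
wrist_force: [-1.0, -0.7, -1.8]
width: 52.2
```

```bash
python3 -m inch '[[0,0,0.0005,0,0,0,40],[0,0,0.001,0,0,0,40],[0,0,0.001,0,0,0,40]]'; python3 -c "
from h import *
led_apply(0,0,.001,0,0,0)"
```

```text
t: 7.1
eef_pos: [467.2, -108.2, 17.9]
orientation: [0.05, 0.999, -0.0, 0.0]
wrist_force: [-2.2, 1.1, 6.3]
width: 51.9
```

```bash
python3 -m inch '[[0,0,0,0,0,0,60],[0,0,0,0,0,0,70],[0,0,0,0,0,0,78],[0,0,0,0,0,0,80],[0,0,-0.01,0,0,0,80],[0,0,-0.035,0,0,0,80],[0,0,-0.07,0,0,0,80],[0,0,-0.11,0,0,0,90],[0,0,-0.14,0,0,0,100],[0,0,-0.16,0,0,0,100],[0,0,-0.16,0,0,0,100]]'
python3 - <<'E'
from cell import r
from h import *
led_apply(0,0,-.16,0,0,0); st(r)
x,y,z,a,t=POSES["s1"]; gl(r,(x,y,z),a,t,h=110); 
d=r.get_image("scene"); cv2.imwrite("pics/s4.png",cv2.resize(d["img"][180:330,220:370],None,fx=4,fy=4,interpolation=cv2.INTER_CUBIC))
E
```

```text
t: 8.02
eef_pos: [470.1, -109.3, 181.4]
orientation: [0.05, 0.999, -0.001, 0.005]
wrist_force: [0.6, -0.5, 0.0]
width: 93.6
t 8.02 p [ 470.1 -109.3  181.4] w 93.6 F [ 0.6 -0.5  0. ] M [ 0.01 -0.06  0.  ] 
q [-0.373  0.147  1.739  0.     1.246 -1.844] x-axis [-0.995   0.0997 -0.0094] z-axis [ 0.0091 -0.0034 -1.    ]
cmd [ 467.1 -108.2  177. ] target [394.3 264.8 155.1] shift [0.1096 0.3639 0.0219] rv [-0.0417 -0.1203 -0.6671] deg 38.9
```

View pics/s4.png

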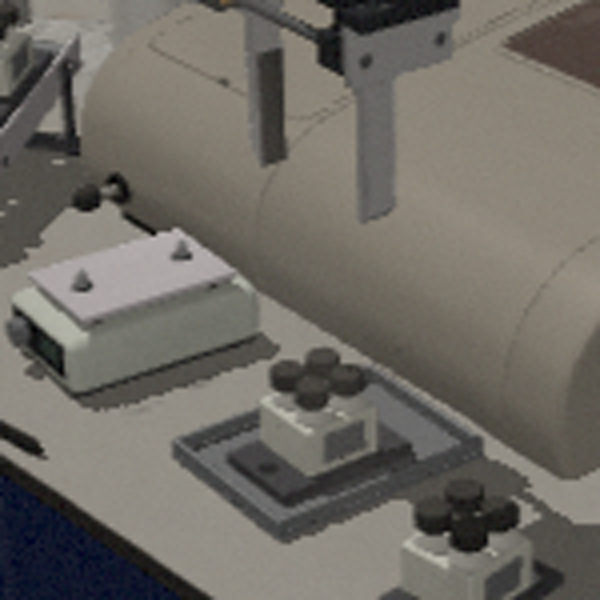

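The finished carrier stands flat in the tray. On to the front of the lane, tilting the tool to match the slope.

```bash
python3 -m inch '[[0.01,0.034,0,0,0,-0.1,100],[0.022,0.072,0,0,0,-0.22,100],[0.034,0.11,0,0,0,-0.34,100],[0.045,0.15,0,0,0,-0.46,100],[0.057,0.19,0,0,0,-0.58,100],[0.069,0.228,0,-0.02,-0.06,-0.6671,100],[0.08,0.266,0.005,-0.0417,-0.1203,-0.6671,100],[0.092,0.304,0.01,-0.0417,-0.1203,-0.6671,100],[0.102,0.34,0.015,-0.0417,-0.1203,-0.6671,100],[0.1096,0.3639,0.0219,-0.0417,-0.1203,-0.6671,100],[0.1096,0.3639,0.0219,-0.0417,-0.1203,-0.6671,100],[0.1096,0.3639,0.0219,-0.0417,-0.1203,-0.6671,100],[0.1096,0.3639,0.0219,-0.0417,-0.1203,-0.6671,100]]'
python3 - <<'E'
from cell import r
from h import *
import pickle
led_apply(.1096,.3639,.0219,-.0417,-.1203,-.6671); 
t=r.get_image("top");s=r.get_image("scene");pickle.dump({"top":t,"scene":s},open("im1.pkl","wb"))
st(r); x,y,z,a,tt=POSES["s1"]; gl(r,(x,y,z),a,tt,h=13)
cv2.imwrite("pics/t5.png",cv2.resize(t["img"][250:350,140:310],None,fx=4.5,fy=4.5,interpolation=cv2.INTER_CUBIC))
cv2.imwrite("pics/s5.png",cv2.resize(s["img"][150:290,160:300],None,fx=4.2,fy=4.2,interpolation=cv2.INTER_CUBIC))
E
```

```text
t: 9.15
eef_pos: [393.6, 264.0, 153.7]
orientation: [-0.28, 0.958, 0.017, 0.059]
wrist_force: [0.4, 0.0, -0.0]
width: 94.1
t 9.25 p [394.4 263.6 154.6] w 93.8 F [ 0.2 -0.7  0.1] M [ 0.05 -0.   -0.02] 
q [ 0.428  0.092  1.886  0.019  1.042 -1.718] x-axis [-0.8373 -0.5326 -0.1235] z-axis [ 0.1044  0.0661 -0.9923]
cmd [394.3 264.8 155.1] target [404.5 271.3  58.9] shift [ 0.    -0.     0.097] rv [-0. -0. -0.] deg 0.0
```

View pics/t5.png

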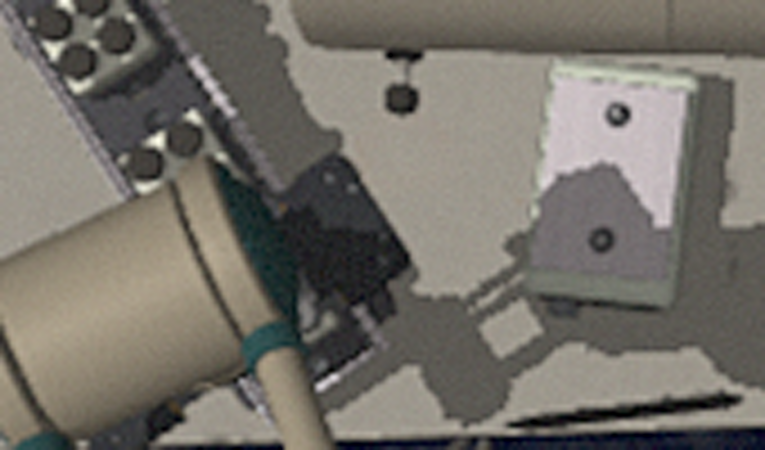

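View pics/s5.png

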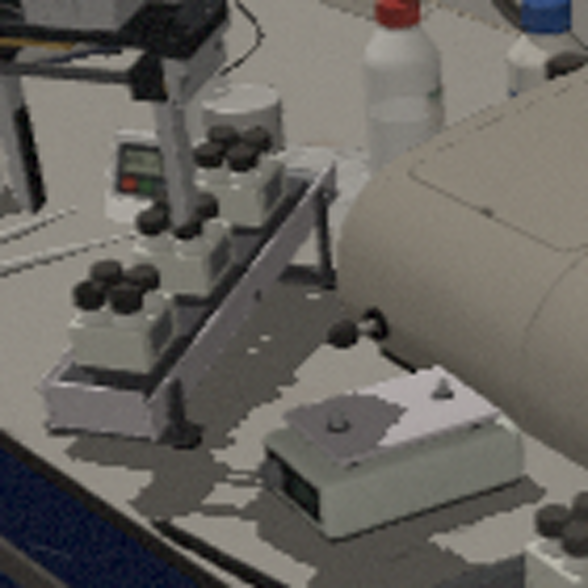

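```bash
python3 - <<'E'
from h import *
import pickle
from scipy.optimize import least_squares
im=pickle.load(open("im1.pkl","rb"));T=im["top"];S=im["scene"]
p=lambda u,v,o,s:((u+.5)/s-.5+o[0],(v+.5)/s-.5+o[1])
A=[p(617,113,(140,250),4.5),p(601.5,239,(140,250),4.5)]
B=[p(444,374,(160,150),4.2),p(337,410,(160,150),4.2)]
B2=[p(181,236,(220,180),4),p(82,270,(220,180),4)]
for n,d,q,z in(("top",T,A,65),("sc",S,B,68),("sc2",S,B2,68)):
    w=[ray(d,*u,z) for u in q]; v=w[0]-w[1]; print(n,[x.round(1) for x in w],"mid",((w[0]+w[1])/2).round(1),"len",np.linalg.norm(v).round(1),"yaw",np.arctan2(v[1],v[0]).round(3))
E
```

```text
top [array([511. ,  78.2,  65. ]), array([438.5,  88.2,  65. ])] mid [474.8  83.2  65. ] len 73.2 yaw -0.138
sc [array([516.2,  85.9,  68. ]), array([438.8,  92.1,  68. ])] mid [477.5  89.   68. ] len 77.7 yaw -0.079
sc2 [array([515.5,  86.9,  68. ]), array([439.7,  92.1,  68. ])] mid [477.6  89.5  68. ] len 76.0 yaw -0.068
```

```bash
python3 -m inch '[[0,0,0.03,0,0,0,100],[0,0,0.055,0,0,0,100],[0,0,0.075,0,0,0,100],[0,0,0.088,0,0,0,100],[0,0,0.095,0,0,0,100],[0,0,0.097,0,0,0,90],[0,0,0.097,0,0,0,75],[0,0,0.097,0,0,0,65],[0,0,0.097,0,0,0,60]]' 15
python3 - <<'E'
from cell import r
from h import *
led_apply(0,0,.097,0,0,0)
s=r.get_image("scene");
st(r); 
cv2.imwrite("pics/s6.png",cv2.resize(s["img"][150:270,150:270],None,fx=5,fy=5,interpolation=cv2.INTER_CUBIC))
E
```

```text
t: 10.0
eef_pos: [405.4, 271.5, 59.9]
orientation: [-0.279, 0.958, 0.018, 0.061]
wrist_force: [0.1, 0.6, -0.1]
width: 70.7
t 10.05 p [405.3 271.6  59.8] w 66.4 F [0.1 0.1 0.6] M [ 0.05  0.1  -0.  ] 
q [ 0.434  0.218  2.009  0.023  0.789 -1.72 ] x-axis [-0.8363 -0.5334 -0.1268] z-axis [ 0.107   0.068  -0.9919]
```

View pics/s6.png

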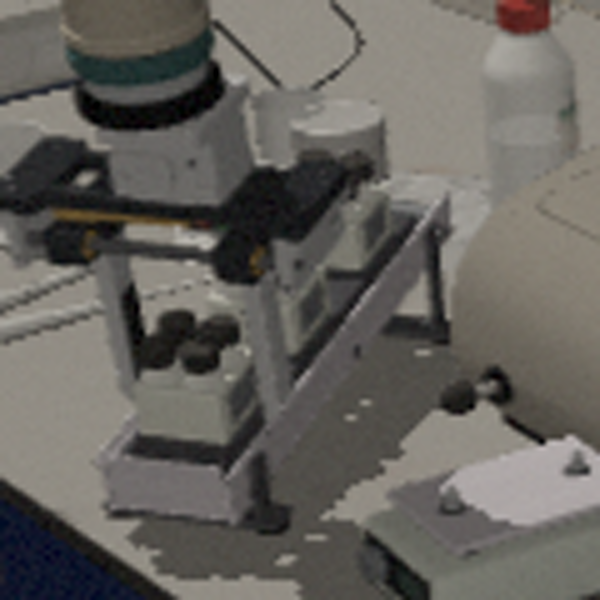

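The fingers straddle the front carrier's block, clear of the rails. I close on it.

```bash
python3 -m inch '[[0,0,0,0,0,0,50],[0,0,0,0,0,0,45],[0,0,0,0,0,0,40],[0,0,0,0,0,0,40],[0,0,0,0,0,0,40],[0,0,0,0,0,0,40]]' 25
python3 -c "
from cell import r
from h import *
st(r)"
```

```text
t: 10.55
eef_pos: [404.5, 272.2, 59.6]
orientation: [-0.279, 0.958, 0.018, 0.06]
wrist_force: [-2.7, 3.0, 5.8]
width: 52.0
t 10.55 p [404.5 272.2  59.6] w 52.0 F [-2.7  3.   5.8] M [0.77 0.55 0.04] 
q [ 0.435  0.218  2.009  0.025  0.789 -1.72 ] x-axis [-0.8366 -0.5331 -0.126 ] z-axis [ 0.1056  0.0688 -0.992 ]
```

```bash
python3 -m inch '[[0,0,-0.003,0,0,0,40],[0,0,-0.006,0,0,0,40],[0,0,-0.01,0,0,0,40],[0,0,-0.014,0,0,0,40],[0,0,-0.018,0,0,0,40],[0,0,-0.024,0,0,0,40],[0,0,-0.03,0,0,0,40],[0,0,-0.03,0,0,0,40]]'
python3 - <<'E'
from cell import r
from h import *
led_apply(0,0,-.03,0,0,0)
s=r.get_image("scene");
st(r); 
cv2.imwrite("pics/s7.png",cv2.resize(s["img"][150:270,150:270],None,fx=5,fy=5,interpolation=cv2.INTER_CUBIC))
E
```

```text
t: 11.22
eef_pos: [401.1, 269.1, 89.6]
orientation: [-0.28, 0.958, 0.017, 0.06]
wrist_force: [-0.3, -1.1, -1.2]
width: 51.9
t 11.27 p [401.3 269.2  89.2] w 51.8 F [ 0.2  0.3 -2.3] M [-0.07  0.22 -0.04] 
q [ 0.433  0.174  1.974  0.022  0.869 -1.719] x-axis [-0.8363 -0.5338 -0.1251] z-axis [ 0.1056  0.0671 -0.9921]
```

View pics/s7.png

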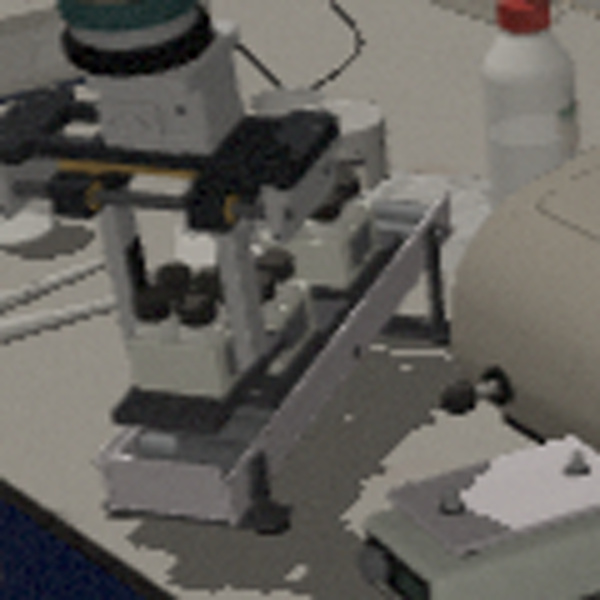

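Carrier 2 is rolling down beneath the held carrier. I move the held one forward and up to clear its path.

```bash
python3 -m inch '[[0.02,0,-0.008,0,0,0,40],[0.05,0,-0.02,0,0,0,40],[0.08,0,-0.035,0,0,0,40],[0.085,0,-0.055,0,0,0,40],[0.085,0,-0.075,0,0,0,40],[0.085,0,-0.085,0,0,0,40],[0.085,0,-0.085,0,0,0,40]]'
python3 - <<'E'
from cell import r
from h import *
led_apply(.085,0,-.085,0,0,0)
s=r.get_image("scene");st(r); 
gl(r,(474.7,83.1,56),-.147,0,h=55)
cv2.imwrite("pics/s8.png",cv2.resize(s["img"][110:270,120:280],None,fx=3.7,fy=3.7,interpolation=cv2.INTER_CUBIC))
E
```

```text
t: 11.85
eef_pos: [322.8, 218.8, 164.7]
orientation: [-0.28, 0.958, 0.018, 0.063]
wrist_force: [-0.0, 0.4, -1.7]
width: 51.8
t 11.9 p [322.1 218.5 163.3] w 51.8 F [-0.5 -0.7 -1.9] M [-0.01  0.1   0.04] 
q [ 0.395 -0.055  2.014  0.025  1.057 -1.755] x-axis [-0.836  -0.5336 -0.1279] z-axis [ 0.1081  0.0683 -0.9918]
cmd [321.4 218.3 162.4] target [474.7  83.1 111. ] shift [-0.0497 -0.1964  0.058 ] rv [0.0446 0.1196 0.714 ] deg 41.6
```

View pics/s8.png

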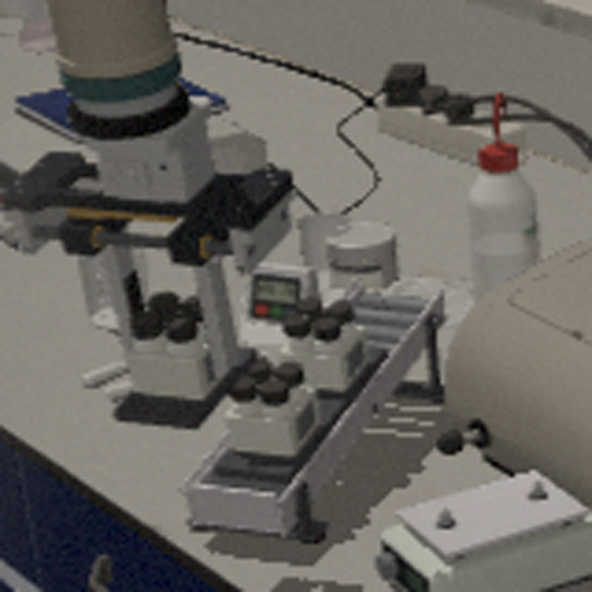

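The two carriers left in the lane are free, and the held one is clear. Next: level it, turn it, and carry it over the mixer.

```bash
python3 -m inch '[[-0.002,-0.01,0,0.005,0.015,0.09,40],[-0.007,-0.028,0,0.012,0.032,0.2,40],[-0.013,-0.053,0,0.02,0.05,0.31,40],[-0.021,-0.083,0,0.027,0.07,0.43,40],[-0.03,-0.118,0,0.034,0.09,0.55,40],[-0.038,-0.15,0.005,0.042,0.112,0.67,40],[-0.045,-0.178,0.015,0.0446,0.1196,0.714,40],[-0.0497,-0.192,0.03,0.0446,0.1196,0.714,40],[-0.0497,-0.1964,0.045,0.0446,0.1196,0.714,40],[-0.0497,-0.1964,0.055,0.0446,0.1196,0.714,40],[-0.0497,-0.1964,0.058,0.0446,0.1196,0.714,40],[-0.0497,-0.1964,0.058,0.0446,0.1196,0.714,40],[-0.0497,-0.1964,0.058,0.0446,0.1196,0.714,40]]'
python3 - <<'E'
from cell import r
from h import *
import pickle
led_apply(-.0497,-.1964,.058,.0446,.1196,.714)
s=r.get_image("scene");t=r.get_image("top");st(r); pickle.dump({"top":t,"scene":s},open("im2.pkl","wb"))
gl(r,(474.7,83.1,56),-.147,0,h=40)
cv2.imwrite("pics/s9.png",cv2.resize(s["img"][160:290,160:300],None,fx=5,fy=5,interpolation=cv2.INTER_CUBIC))
cv2.imwrite("pics/t9.png",cv2.resize(t["img"][220:340,130:310],None,fx=4.4,fy=4.4,interpolation=cv2.INTER_CUBIC))
E
```

```text
t: 12.98
eef_pos: [474.1, 83.7, 110.9]
orientation: [0.073, 0.997, 0.0, -0.0]
wrist_force: [-0.2, 0.6, -1.6]
width: 51.8
t 13.08 p [474.8  83.7 111.7] w 51.8 F [-0.4  0.4 -1.4] M [ 0.   -0.02  0.04] 
q [ 0.03   0.212  1.845  0.     1.083 -1.395] x-axis [-0.9894  0.1454 -0.0015] z-axis [ 1.5e-03  2.0e-04 -1.0e+00]
cmd [474.7  83.1 111. ] target [474.7  83.1  96. ] shift [-0.    -0.     0.015] rv [0. 0. 0.] deg 0.0
```

View pics/s9.png

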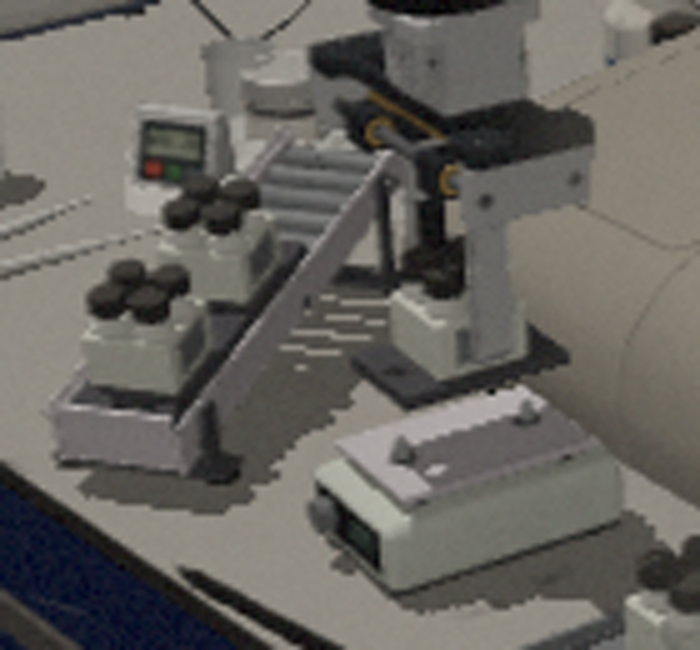

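View pics/t9.png

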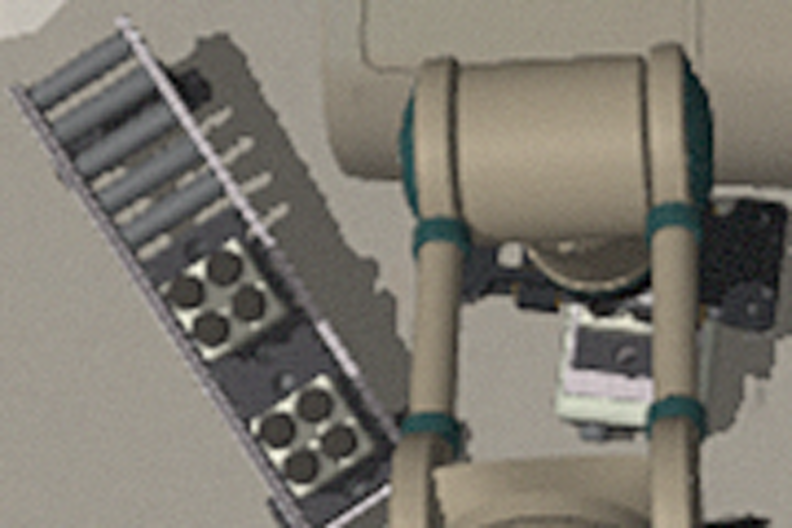

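```bash
python3 - <<'E'
from h import *
import pickle
im=pickle.load(open("im2.pkl","rb"))
C=carrierR(-.147,0)
for n,o,sc in(("top",(130,220),4.4),("scene",(160,160),5)):
    for l in([-36.5,0,8],[-36.5,0,0],[-47,30,8],[-47,-30,8],[-47,30,0],[-47,-30,0],[47,-30,0]):
        u=proj(im[n],C.apply(l)+[474.7,83.1,98]); print(n,l,((u-o+.5)*sc-.5).round(0))
    for l in([-36.5,0,12],[36.5,0,12],[-36.5,0,0],[-56,39,0],[-56,-39,0],[56,-39,0]):
        u=proj(im[n],C.apply(l)+[474.7,83.1,56]); print(n,"pin/plat",l,((u-o+.5)*sc-.5).round(0))
t=im["top"]["img"]; cv2.imwrite("pics/t9b.png",cv2.resize(t[275:325,245:295],None,fx=11,fy=11,interpolation=cv2.INTER_CUBIC))
E
```

```text
top [-36.5, 0, 8] [626. 357.]
top [-36.5, 0, 0] [627. 358.]
top [-47, 30, 8] [571. 369.]
top [-47, -30, 8] [676. 381.]
top [-47, 30, 0] [573. 371.]
top [-47, -30, 0] [677. 383.]
top [47, -30, 0] [698. 221.]
top pin/plat [-36.5, 0, 12] [631. 365.]
top pin/plat [36.5, 0, 12] [648. 242.]
top pin/plat [-36.5, 0, 0] [633. 367.]
top pin/plat [-56, 39, 0] [563. 393.]
top pin/plat [-56, -39, 0] [695. 408.]
top pin/plat [56, -39, 0] [719. 221.]
scene [-36.5, 0, 8] [400. 374.]
scene [-36.5, 0, 0] [401. 388.]
scene [-47, 30, 8] [354. 358.]
scene [-47, -30, 8] [409. 401.]
scene [-47, 30, 0] [356. 372.]
scene [-47, -30, 0] [410. 415.]
scene [47, -30, 0] [574. 368.]
scene pin/plat [-36.5, 0, 12] [405. 441.]
scene pin/plat [36.5, 0, 12] [530. 404.]
scene pin/plat [-36.5, 0, 0] [407. 462.]
scene pin/plat [-56, 39, 0] [338. 443.]
scene pin/plat [-56, -39, 0] [408. 502.]
scene pin/plat [56, -39, 0] [601. 442.]
```

View pics/t9b.png

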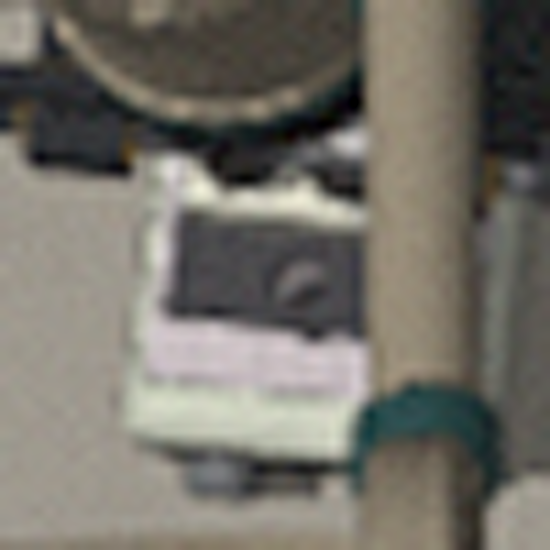

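The predicted hole and pin positions are offset from the picture by the same amount, so the relative alignment is within about 0.5 mm. I lower until just above the pins, then slowly.

```bash
python3 -m inch '[[0,0,0.006,0,0,0,40],[0,0,0.014,0,0,0,40],[0,0,0.02,0,0,0,40],[0,0,0.024,0,0,0,40],[0,0,0.027,0,0,0,40],[0,0,0.029,0,0,0,40],[0,0,0.031,0,0,0,40],[0,0,0.033,0,0,0,40],[0,0,0.034,0,0,0,40],[0,0,0.034,0,0,0,40]]'
python3 - <<'E'
from cell import r
from h import *
led_apply(0,0,.034,0,0,0)
s=r.get_image("scene");st(r)
cv2.imwrite("pics/s10.png",cv2.resize(s["img"][195:285,210:300],None,fx=6.5,fy=6.5,interpolation=cv2.INTER_CUBIC))
E
```

```text
t: 13.92
eef_pos: [474.6, 83.1, 76.8]
orientation: [0.073, 0.997, 0.0, -0.0]
wrist_force: [0.5, -0.1, -1.7]
width: 51.9
t 13.97 p [474.7  83.1  77. ] w 51.5 F [-0.8 -0.4 -1.6] M [0.07 0.02 0.03] 
q [ 0.029  0.251  1.895  0.     0.996 -1.395] x-axis [-0.9892  0.1465  0.    ] z-axis [ 0.e+00  1.e-04 -1.e+00]
```

View pics/s10.png

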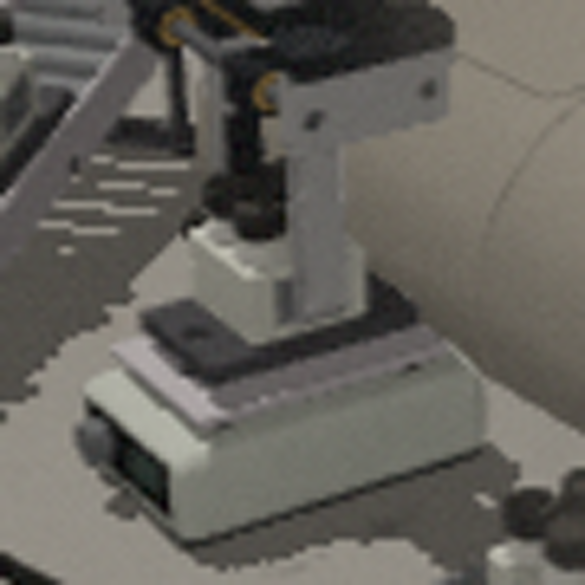

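The foot is already 4 mm over the pin tips with no contact force. I keep lowering.

```bash
python3 -m inch '[[0,0,0.0015,0,0,0,40],[0,0,0.003,0,0,0,40],[0,0,0.0045,0,0,0,40],[0,0,0.006,0,0,0,40],[0,0,0.007,0,0,0,40],[0,0,0.007,0,0,0,40]]'; python3 -c "
from h import *
led_apply(0,0,.007,0,0,0)"
```

```text
t: 14.47
eef_pos: [474.5, 83.1, 69.7]
orientation: [0.073, 0.997, 0.0, -0.0]
wrist_force: [0.3, -0.4, -2.8]
width: 52.3
```

```bash
python3 -m inch '[[0,0,0.0005,0,0,0,40],[0,0,0.001,0,0,0,40],[0,0,0.0015,0,0,0,40],[0,0,0.0015,0,0,0,40]]'; python3 -c "
from h import *
led_apply(0,0,.0015,0,0,0)"
```

```text
t: 14.8
eef_pos: [474.6, 83.1, 69.5]
orientation: [0.073, 0.997, 0.0, 0.0]
wrist_force: [-2.6, -0.4, 6.3]
width: 52.2
```

```bash
python3 -m inch '[[0,0,0,0,0,0,60],[0,0,0,0,0,0,70],[0,0,0,0,0,0,78],[0,0,0,0,0,0,85],[0,0,-0.01,0,0,0,90],[0,0,-0.03,0,0,0,95],[0,0,-0.06,0,0,0,100],[0,0,-0.095,0,0,0,100],[0,0,-0.12,0,0,0,100],[0,0,-0.12,0,0,0,100]]'
python3 - <<'E'
from cell import r
from h import *
led_apply(0,0,-.12,0,0,0)
s=r.get_image("scene");st(r)
x,y,z,a,t=POSES["refill"]; gl(r,(x,y,z),a,t,h=100)
cv2.imwrite("pics/s11.png",cv2.resize(s["img"][195:285,210:300],None,fx=6.5,fy=6.5,interpolation=cv2.INTER_CUBIC))
E
```

```text
t: 15.63
eef_pos: [478.4, 83.3, 193.7]
orientation: [0.073, 0.997, 0.001, 0.005]
wrist_force: [0.4, -0.1, 0.6]
width: 94.0
t 15.68 p [476.7  83.2 191. ] w 94.1 F [0.6 0.5 0.2] M [-0.02  0.02  0.01] 
q [ 0.029  0.144  1.718  0.     1.273 -1.395] x-axis [-0.9892  0.1464 -0.0062] z-axis [ 6.4e-03  3.0e-04 -1.0e+00]
cmd [474.7  83.1 188.5] target [ 434.  -269.3  100. ] shift [-0.0114 -0.3546  0.0885] rv [ 0.     0.    -0.217] deg 12.4
```

View pics/s11.png

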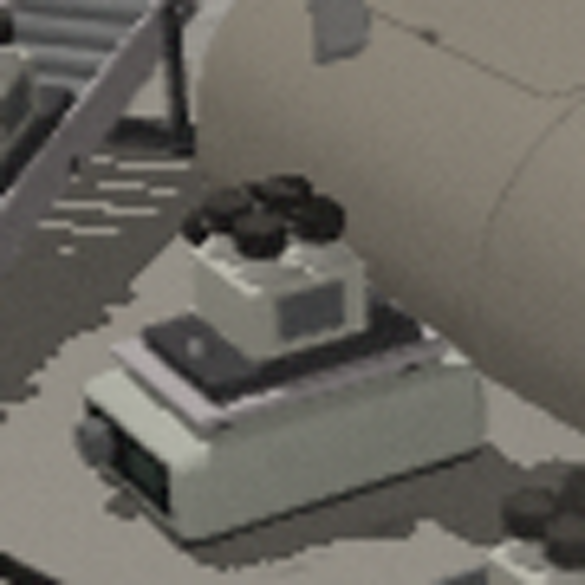

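The carrier is seated, with the front pin showing through its hole. Now for the refill carrier.

```bash
python3 -m inch '[[-0.001,-0.035,0,0,0,-0.05,100],[-0.002,-0.075,0,0,0,-0.1,100],[-0.004,-0.115,0,0,0,-0.15,100],[-0.005,-0.155,0,0,0,-0.217,100],[-0.006,-0.195,0,0,0,-0.217,100],[-0.007,-0.235,0.01,0,0,-0.217,100],[-0.009,-0.275,0.03,0,0,-0.217,100],[-0.01,-0.31,0.05,0,0,-0.217,100],[-0.0114,-0.335,0.07,0,0,-0.217,100],[-0.0114,-0.35,0.085,0,0,-0.217,100],[-0.0114,-0.3546,0.0885,0,0,-0.217,100],[-0.0114,-0.3546,0.0885,0,0,-0.217,100],[-0.0114,-0.3546,0.0885,0,0,-0.217,100]]'
python3 - <<'E'
from cell import r
from h import *
led_apply(-.0114,-.3546,.0885,0,0,-.217)
s=r.get_image("scene");st(r)
x,y,z,a,t=POSES["refill"]; gl(r,(x,y,z),a,t,h=14)
cv2.imwrite("pics/s12.png",cv2.resize(s["img"][220:380,280:480],None,fx=4,fy=3.75,interpolation=cv2.INTER_CUBIC))
E
```

```text
t: 16.77
eef_pos: [433.6, -268.3, 99.4]
orientation: [-0.035, 0.999, 0.001, -0.001]
wrist_force: [0.2, 0.5, -0.5]
width: 94.0
t 16.82 p [ 434.2 -268.3  100.1] w 93.8 F [-0.1 -0.1  0.5] M [-0.02 -0.05 -0.  ] 
q [-6.900e-01  2.650e-01  1.804e+00  1.000e-03  1.073e+00 -2.332e+00] x-axis [-9.975e-01 -7.060e-02 -1.000e-04] z-axis [ 1.e-04  8.e-04 -1.e+00]
cmd [ 434.  -269.3  100. ] target [ 434.  -269.3   14. ] shift [0.    0.    0.086] rv [0. 0. 0.] deg 0.0
```

View pics/s12.png

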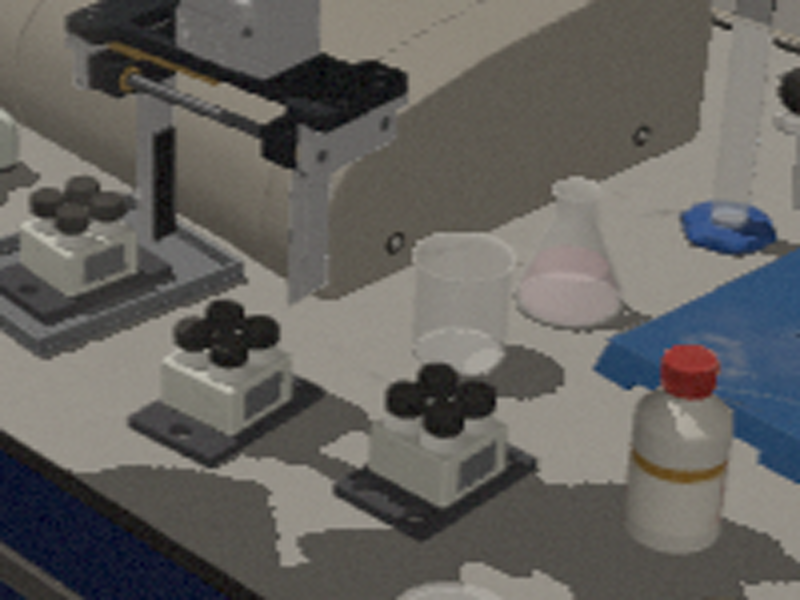

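```bash
python3 -m inch '[[0,0,0.025,0,0,0,100],[0,0,0.05,0,0,0,100],[0,0,0.068,0,0,0,100],[0,0,0.079,0,0,0,100],[0,0,0.085,0,0,0,100],[0,0,0.086,0,0,0,85],[0,0,0.086,0,0,0,75],[0,0,0.086,0,0,0,65],[0,0,0.086,0,0,0,57],[0,0,0.086,0,0,0,50],[0,0,0.086,0,0,0,45],[0,0,0.086,0,0,0,40],[0,0,0.086,0,0,0,40],[0,0,0.086,0,0,0,40]]' 25
python3 -c "
from cell import r
from h import *
led_apply(0,0,.086,0,0,0); st(r)"
```

```text
t: 17.98
eef_pos: [434.2, -269.2, 14.4]
orientation: [-0.035, 0.999, 0.0, 0.0]
wrist_force: [0.2, 1.2, 4.7]
width: 52.1
t 17.98 p [ 434.2 -269.2   14.4] w 52.1 F [0.2 1.2 4.7] M [0.35 0.03 0.02] 
q [-6.920e-01  3.670e-01  1.913e+00  1.000e-03  8.620e-01 -2.333e+00] x-axis [-9.976e-01 -6.960e-02 -5.000e-04] z-axis [ 5.e-04  3.e-04 -1.e+00]
```

```bash
python3 - <<'E'
from h import *
import pickle
T=pickle.load(open("im0.pkl","rb"))["top"]
for u in[(77,207),(90,215),(118,178),(128,190),(175,158),(80,240)]: print(u,[ray(T,*u,z).round(0) for z in(60,150)])
gl(None,(430,60,0),.2,0,h=210)
p,R=led_get()
# after first
x,y,z,a,t=POSES["s1"]
led=(p,R)
print(carrierR(a,t).apply([200,0,0])+[x,y,z], carrierR(a,t).apply([188,0,0])+[x,y,z])
E
python3 -m inch '[[0,0,-0.004,0,0,0,40],[0,0,-0.012,0,0,0,40],[0,0,-0.025,0,0,0,40],[0,0,-0.045,0,0,0,40],[0,0,-0.07,0,0,0,40],[0,0,-0.1,0,0,0,40],[0,0,-0.13,0,0,0,40],[0,0,-0.16,0,0,0,40],[0,0,-0.18,0,0,0,40],[0,0,-0.192,0,0,0,40],[0,0,-0.196,0,0,0,40],[0,0,-0.196,0,0,0,40]]'
python3 - <<'E'
from cell import r
from h import *
led_apply(0,0,-.196,0,0,0);st(r)
gl(None,(430,60,0),.2,0,h=210)
s=r.get_image("scene");cv2.imwrite("pics/s13.png",cv2.resize(s["img"][140:380,240:480],None,fx=2.5,fy=2.5,interpolation=cv2.INTER_CUBIC))
E
```

```text
(77, 207) [array([713., 609.,  60.]), array([686., 572., 150.])]
(90, 215) [array([690., 573.,  60.]), array([664., 538., 150.])]
(118, 178) [array([791., 502.,  60.]), array([759., 471., 150.])]
(128, 190) [array([756., 474.,  60.]), array([726., 445., 150.])]
(175, 158) [array([842., 349.,  60.]), array([808., 327., 150.])]
(80, 240) [array([622., 596.,  60.]), array([600., 559., 150.])]
cmd [ 434.  -269.3   14. ] target [430.  60. 210.] shift [-0.019   0.3288 -0.196 ] rv [ 0.    0.   -0.13] deg 7.4
[573.18027111 378.94998516  70.93494668] [563.14345484 372.54498605  69.43884988]
t: 18.98
eef_pos: [434.2, -269.7, 211.0]
orientation: [-0.035, 0.999, -0.001, 0.001]
wrist_force: [-0.1, 0.1, -2.1]
width: 51.6
t 18.98 p [ 434.2 -269.7  211. ] w 51.6 F [-0.1  0.1 -2.1] M [-0.    0.    0.01] 
q [-0.692  0.175  1.628 -0.     1.337 -2.333] x-axis [-0.9976 -0.0699 -0.0014] z-axis [ 0.0015 -0.0014 -1.    ]
cmd [ 434.  -269.3  210. ] target [430.  60. 210.] shift [-0.019   0.3288  0.    ] rv [ 0.    0.   -0.13] deg 7.4
```

View pics/s13.png

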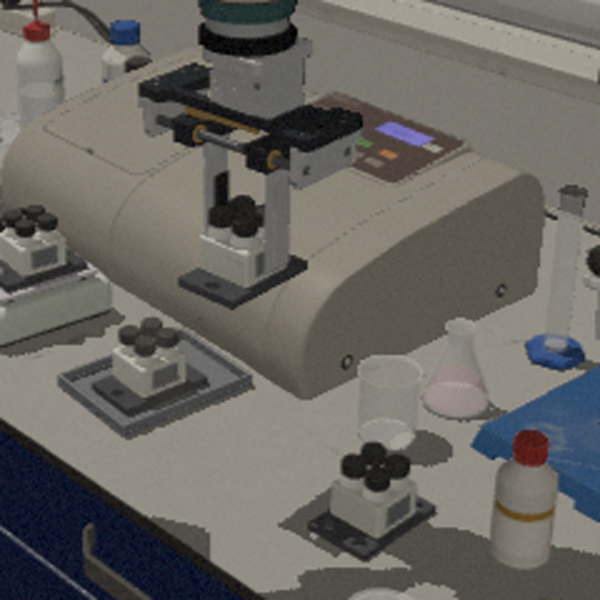

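The refill is held and the other carrier is untouched. I carry it along the front of the bench in two stages.

```bash
python3 -m inch '[[-0.001,0.01,0,0,0,-0.01,40],[-0.002,0.03,0,0,0,-0.02,40],[-0.004,0.06,0,0,0,-0.03,40],[-0.006,0.095,0,0,0,-0.05,40],[-0.008,0.13,0,0,0,-0.07,40],[-0.01,0.165,0,0,0,-0.09,40],[-0.012,0.2,0,0,0,-0.11,40],[-0.014,0.235,0,0,0,-0.13,40],[-0.016,0.27,0,0,0,-0.13,40],[-0.018,0.3,0,0,0,-0.13,40],[-0.019,0.32,0,0,0,-0.13,40],[-0.019,0.3288,0,0,0,-0.13,40],[-0.019,0.3288,0,0,0,-0.13,40]]'
python3 - <<'E'
from cell import r
from h import *
led_apply(-.019,.3288,0,0,0,-.13);st(r)
x,y,z,a,t=POSES["s1"]; gl(r,(x,y,z),a,t,along=200,h=110)
E
```

```text
t: 20.12
eef_pos: [428.6, 61.8, 208.9]
orientation: [-0.102, 0.995, 0.0, -0.001]
wrist_force: [0.7, -0.2, -2.0]
width: 51.6
t 20.12 p [428.6  61.8 208.9] w 51.6 F [ 0.7 -0.2 -2. ] M [ 0.03  0.04 -0.02] 
q [-1.800e-02  5.800e-02  1.771e+00  1.000e-03  1.315e+00 -1.793e+00] x-axis [-0.9794 -0.2021  0.0024] z-axis [-2.6e-03  7.0e-04 -1.0e+00]
cmd [430.  60. 210.] target [561.6 371.6 180.1] shift [-0.1909  0.2792  0.0299] rv [-0.023  -0.1236 -0.3675] deg 22.3
```

```bash
python3 -m inch '[[-0.006,0.009,0,-0.002,-0.01,-0.03,40],[-0.018,0.026,0,-0.004,-0.02,-0.07,40],[-0.036,0.052,0,-0.006,-0.035,-0.12,40],[-0.056,0.082,0,-0.009,-0.05,-0.17,40],[-0.076,0.112,0,-0.012,-0.065,-0.22,40],[-0.096,0.142,0,-0.015,-0.08,-0.27,40],[-0.116,0.172,0,-0.018,-0.095,-0.31,40],[-0.137,0.202,0.005,-0.021,-0.11,-0.35,40],[-0.157,0.23,0.01,-0.023,-0.1236,-0.3675,40],[-0.173,0.254,0.015,-0.023,-0.1236,-0.3675,40],[-0.185,0.27,0.022,-0.023,-0.1236,-0.3675,40],[-0.1909,0.2792,0.0299,-0.023,-0.1236,-0.3675,40],[-0.1909,0.2792,0.0299,-0.023,-0.1236,-0.3675,40],[-0.1909,0.2792,0.0299,-0.023,-0.1236,-0.3675,40]]'
python3 - <<'E'
from cell import r
from h import *
import pickle
led_apply(-.1909,.2792,.0299,-.023,-.1236,-.3675);s=r.get_image("scene");t=r.get_image("top");st(r)
pickle.dump({"top":t,"scene":s},open("im3.pkl","wb"))
x,y,z,a,tt=POSES["s1"]; gl(r,(x,y,z),a,tt,along=200,h=34)
cv2.imwrite("pics/s14.png",cv2.resize(s["img"][120:270,140:290],None,fx=4,fy=4,interpolation=cv2.INTER_CUBIC))
cv2.imwrite("pics/t14.png",cv2.resize(t["img"][200:350,110:290],None,fx=4,fy=4,interpolation=cv2.INTER_CUBIC))
E
```

```text
t: 21.28
eef_pos: [561.1, 370.1, 178.5]
orientation: [-0.28, 0.958, 0.017, 0.058]
wrist_force: [-0.9, -0.1, -1.9]
width: 51.5
t 21.38 p [561.4 369.9 180.1] w 51.9 F [-1.  -0.  -2.8] M [ 0.03  0.14 -0.01] 
q [ 0.473  0.365  1.442  0.012  1.211 -1.669] x-axis [-0.837  -0.5331 -0.1237] z-axis [ 0.1046  0.0659 -0.9923]
cmd [561.6 371.6 180.1] target [569.6 376.7 104.7] shift [-0.     -0.      0.0761] rv [0. 0. 0.] deg 0.0
```

View pics/s14.png

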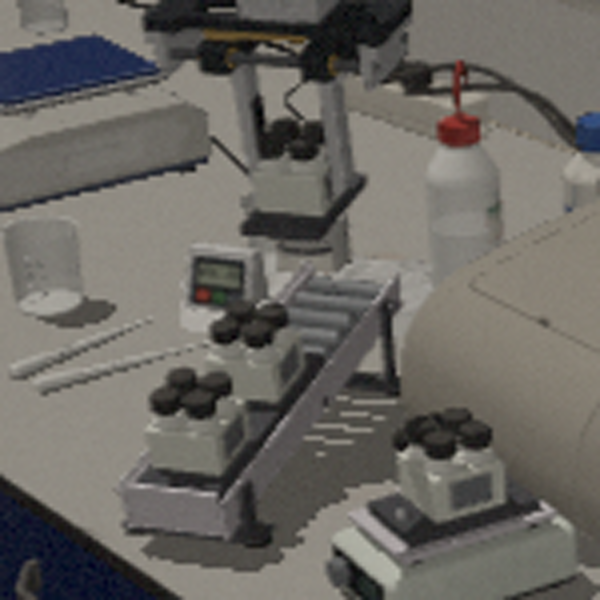

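View pics/t14.png

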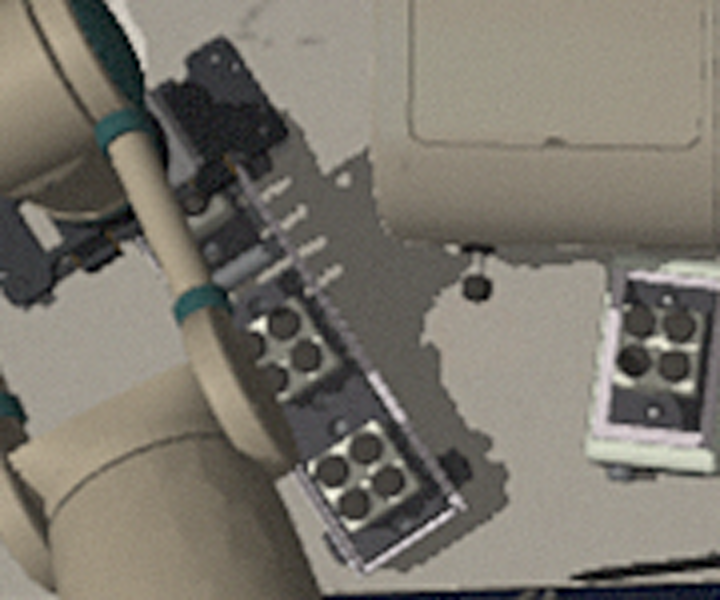

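Both lane carriers rest against the stop. I lower the refill above the third slot, 12 mm up-slope.

```bash
python3 -m inch '[[0,0,0.01,0,0,0,40],[0,0,0.025,0,0,0,40],[0,0,0.042,0,0,0,40],[0,0,0.056,0,0,0,40],[0,0,0.066,0,0,0,40],[0,0,0.073,0,0,0,40],[0,0,0.076,0,0,0,40],[0,0,0.076,0,0,0,40],[0,0,0.076,0,0,0,40]]'
python3 - <<'E'
from cell import r
from h import *
import pickle
led_apply(0,0,.076,0,0,0);s=r.get_image("scene");st(r)
x,y,z,a,tt=POSES["s1"]; gl(r,(x,y,z),a,tt,along=200,h=14)
g=s["img"][140:250,150:260].copy()
cv2.imwrite("pics/s15.png",cv2.resize(g,None,fx=5.4,fy=5.4,interpolation=cv2.INTER_CUBIC))
C=carrierR(a,tt)
for l in([153,30,20],[153,-30,20],[247,-30,20],[153,-33.5,8],[247,-33.5,8]):
    u=proj(s,C.apply(l)+[x,y,z]); print(l,((u-[150,140]+.5)*5.4-.5).round(0))
E
```

```text
t: 22.13
eef_pos: [570.0, 376.7, 105.3]
orientation: [-0.28, 0.958, 0.018, 0.061]
wrist_force: [0.1, 0.3, -0.9]
width: 52.1
t 22.18 p [570.1 376.9 105.7] w 52.1 F [-0.5 -0.8 -1.2] M [-0.06  0.11 -0.03] 
q [ 0.476  0.432  1.528  0.013  1.055 -1.669] x-axis [-0.8362 -0.5336 -0.1264] z-axis [ 0.1066  0.0679 -0.992 ]
cmd [569.6 376.7 104.7] target [571.7 378.   84.8] shift [-0.     -0.      0.0201] rv [0. 0. 0.] deg 0.0
[153, 30, 20] [292. 333.]
[153, -30, 20] [394. 344.]
[247, -30, 20] [458. 261.]
[153, -33.5, 8] [403. 363.]
[247, -33.5, 8] [467. 280.]
```

View pics/s15.png

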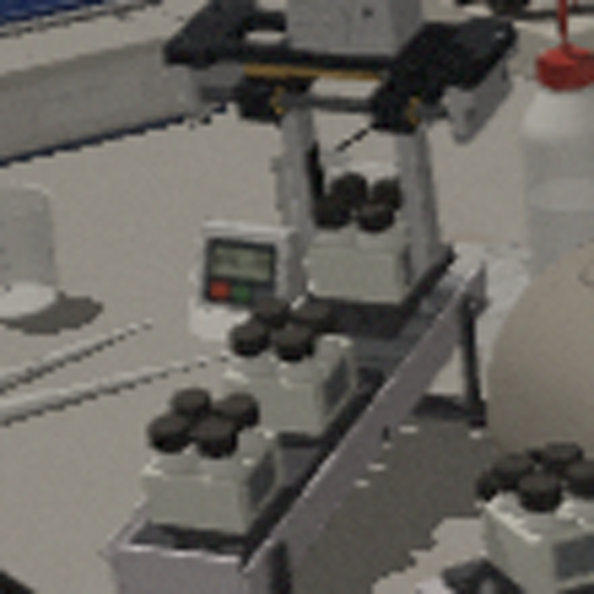

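```bash
python3 -m inch '[[0,0.001,0.004,0,0,0,40],[0,0.001,0.008,0,0,0,40],[0,0.001,0.011,0,0,0,40],[0,0.001,0.014,0,0,0,40],[0,0.001,0.016,0,0,0,40],[0,0.001,0.0175,0,0,0,40],[0,0.001,0.0185,0,0,0,40],[0,0.001,0.0185,0,0,0,40]]'
python3 - <<'E'
from cell import r
from h import *
led_apply(0,.001,.0185,0,0,0);s=r.get_image("scene");st(r)
cv2.imwrite("pics/s16.png",cv2.resize(s["img"][140:250,150:260],None,fx=5.4,fy=5.4,interpolation=cv2.INTER_CUBIC))
E
```

```text
t: 22.85
eef_pos: [570.9, 378.7, 86.0]
orientation: [-0.28, 0.958, 0.018, 0.06]
wrist_force: [-0.0, -0.4, -2.2]
width: 52.1
t 22.9 p [571.  378.7  86.2] w 51.7 F [-0.1  0.7 -1.8] M [0.01 0.14 0.03] 
q [ 0.478  0.452  1.548  0.013  1.018 -1.667] x-axis [-0.8364 -0.5337 -0.1246] z-axis [ 0.105   0.0671 -0.9922]
```

View pics/s16.png

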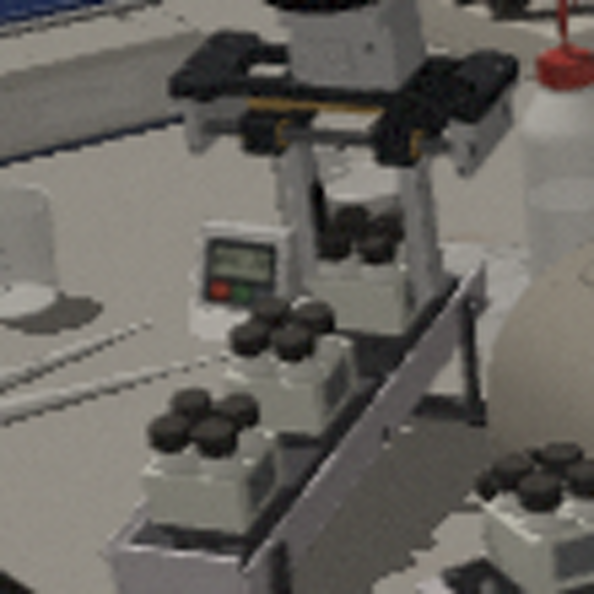

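The foot is inside the rails and still not in contact. I lower the last millimetres.

```bash
python3 -m inch '[[0,0,0.0007,0,0,0,40],[0,0,0.0014,0,0,0,40],[0,0,0.002,0,0,0,40],[0,0,0.002,0,0,0,40]]'; python3 -c "
from h import *
led_apply(0,0,.002,0,0,0)"
```

```text
t: 23.23
eef_pos: [571.8, 379.2, 85.4]
orientation: [-0.28, 0.958, 0.018, 0.061]
wrist_force: [-0.1, -0.2, 2.7]
width: 52.0
```

```bash
python3 -m inch '[[0,0,0,0,0,0,58],[0,0,0,0,0,0,65],[0,0,0,0,0,0,72],[0,0,0,0,0,0,80],[0,0,0,0,0,0,88],[0,0,0,0,0,0,95],[0,0,-0.01,0,0,0,100],[0,0,-0.03,0,0,0,100],[0,0,-0.06,0,0,0,100],[0,0,-0.09,0,0,0,100],[0,0,-0.11,0,0,0,100],[0,0,-0.11,0,0,0,100]]'
python3 - <<'E'
from cell import r
from h import *
led_apply(0,0,-.11,0,0,0);st(r); gl(None,(400,100,0),0.2,0,h=260)
s=r.get_image("scene")
cv2.imwrite("pics/s17.png",cv2.resize(s["img"][140:250,150:260],None,fx=5.4,fy=5.4,interpolation=cv2.INTER_CUBIC))
E
```

```text
t: 24.23
eef_pos: [562.0, 372.8, 200.3]
orientation: [-0.28, 0.958, 0.019, 0.065]
wrist_force: [0.6, 0.3, 0.3]
width: 94.0
t 24.23 p [562.  372.8 200.3] w 94.0 F [0.6 0.3 0.3] M [ 0.05  0.05 -0.04] 
q [ 0.476  0.351  1.416  0.012  1.24  -1.666] x-axis [-0.8351 -0.5332 -0.1355] z-axis [ 0.1147  0.0722 -0.9908]
cmd [559.6 371.5 193.5] target [400. 100. 260.] shift [ 0.2701 -0.143  -0.101 ] rv [0.023  0.1236 0.3675] deg 22.3
```

View pics/s17.png

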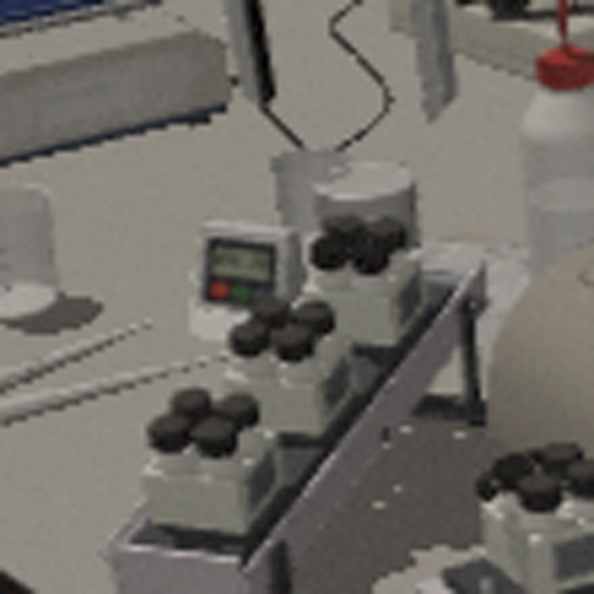

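Three carriers stand in line. I retreat to clear both camera views.

```bash
python3 -c "
from h import *
gl(None,(200,520,0),.4,0,h=260)"
```

```text
cmd [559.6 371.5 193.5] target [200. 520. 260.] shift [ 0.2132  0.3186 -0.0938] rv [0.0105 0.1247 0.1678] deg 12.0
```

```bash
python3 -m inch '[[0,0,-0.03,0,0,0,100],[0,0,-0.06,0,0,0,100],[0.02,0.03,-0.09,0,0.05,0.05,100],[0.043,0.064,-0.0938,0.01,0.1,0.1,100],[0.065,0.098,-0.0938,0.0105,0.1247,0.1678,100],[0.088,0.13,-0.0938,0.0105,0.1247,0.1678,100],[0.11,0.164,-0.0938,0.0105,0.1247,0.1678,100],[0.132,0.197,-0.0938,0.0105,0.1247,0.1678,100],[0.154,0.23,-0.0938,0.0105,0.1247,0.1678,100],[0.176,0.263,-0.0938,0.0105,0.1247,0.1678,100],[0.196,0.293,-0.0938,0.0105,0.1247,0.1678,100],[0.2132,0.3186,-0.0938,0.0105,0.1247,0.1678,100],[0.2132,0.3186,-0.0938,0.0105,0.1247,0.1678,100],[0.2132,0.3186,-0.0938,0.0105,0.1247,0.1678,100],[0.2132,0.3186,-0.0938,0.0105,0.1247,0.1678,100]]'
python3 - <<'E'
from cell import r
from h import *
import pickle
t=r.get_image("top");s=r.get_image("scene");st(r)
pickle.dump({"top":t,"scene":s},open("im4.pkl","wb"))
for l in["carrier_1","flask","oil"]:
    for m in r.masks_of(t,l)[:7]: print(l,round(m["confidence"],2),m["bbox"])
cv2.imwrite("pics/tF.png",cv2.resize(t["img"][200:350,120:520],None,fx=2,fy=2,interpolation=cv2.INTER_CUBIC))
cv2.imwrite("pics/tL.png",cv2.resize(t["img"][220:350,125:305],None,fx=4.4,fy=4.4,interpolation=cv2.INTER_CUBIC))
cv2.imwrite("pics/sF.png",cv2.resize(s["img"][160:380,150:480],None,fx=2.4,fy=2.4,interpolation=cv2.INTER_CUBIC))
E
```

```text
t: 25.53
eef_pos: [200.4, 519.4, 259.0]
orientation: [-0.199, 0.98, -0.001, -0.0]
wrist_force: [1.1, 0.6, 0.4]
width: 93.8
t 25.63 p [201.3 519.4 259.5] w 94.1 F [ 0.1 -0.2 -0.3] M [ 0.03  0.02 -0.01] 
q [ 1.077e+00  2.240e-01  1.444e+00 -1.000e-03  1.474e+00 -8.930e-01] x-axis [-9.217e-01 -3.880e-01  2.000e-04] z-axis [ 2.e-04 -1.e-03 -1.e+00]
carrier_1 0.93 [162.7, 268.0, 41.8, 42.6]
carrier_1 0.84 [259.9, 270.1, 29.8, 37.6]
carrier_1 0.7 [441.9, 272.2, 25.5, 34.3]
carrier_1 0.64 [182.2, 295.0, 39.9, 42.2]
flask 0.85 [411.6, 206.5, 25.1, 22.3]
flask 0.49 [484.6, 251.4, 27.5, 25.5]
flask 0.32 [324.4, 262.5, 46.2, 53.7]
oil 0.84 [485.2, 253.8, 26.4, 21.5]
oil 0.55 [133.7, 228.0, 91.0, 115.3]
oil 0.35 [412.5, 207.3, 24.5, 20.6]
```

View pics/tF.png

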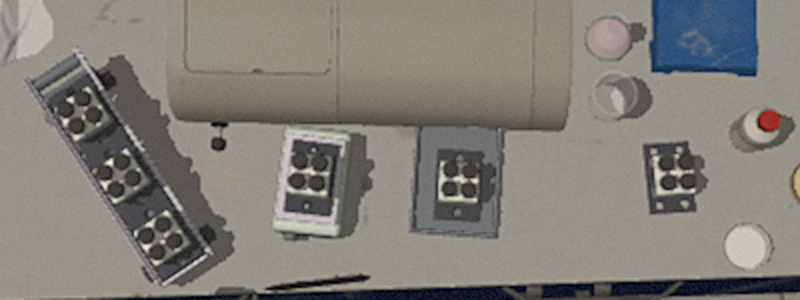

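View pics/tL.png

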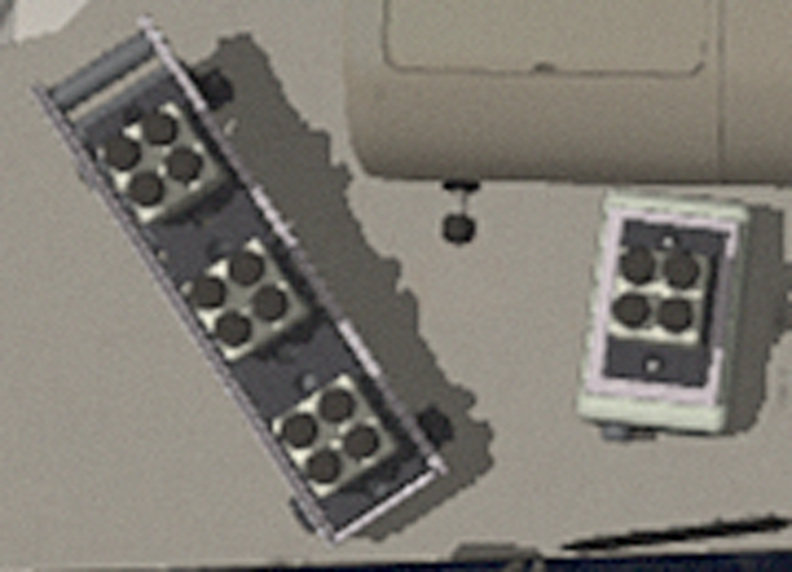

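View pics/sF.png

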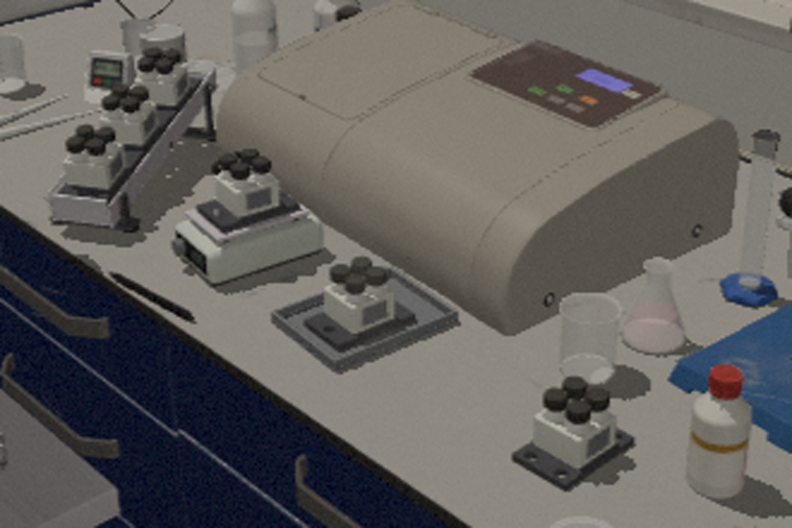

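```bash
python3 -c "
from cell import r
print(r.finish_job())"
```

```text
the job is handed in; nothing more can be done
None
```

The job is handed in at about 25.6 s; no verdict is reported.

**What was done**
1. The finished carrier went from the mixer's pins into the tray.
2. The front lane carrier is seated on the mixer's pins, and the two behind it rolled down to the stop.
3. The one-hole carrier from the bench refilled the lane's third slot. It was set down 12 mm up-slope and rolled the rest.

**Last checks, in both camera views**
- **Tray:** the finished carrier stands flat inside the walls.
- **Mixer:** the lowering stopped at full-seat height, and both pins show through the foot holes.
- **Lane:** three carriers stand upright in line. The third sits about 2 mm to one side between the rails and shows no gap to the second.
- **Left alone:** the two-hole carrier was never touched. The flask and the small bottle stand where they were.
- **Forces:** the wrist forces I read between moves never passed about 8 N. The arm was clear of everything at the end.

**Checks that disagreed**
- **Pin position:** the scene camera put the pins about 3 to 6 mm from where the top camera did. I used the top camera, which agreed with the grip on the finished carrier, and the fit went down with no side force.
- **Final detection pass:** the network listed only four of the five carriers that belong in the lane, mixer and tray (the fifth hit was likely missed; one box it gave is the two-hole carrier). All of them are plain in the pictures.
- **Possible light touch:** carrier 2 began rolling under the held front carrier sooner than I expected. I moved the held one out of the way at once; no contact showed in the forces, but I can't rule out a light touch.

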